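# Hang the jam caddy on a spring balance hook

## Task

Hang the jam caddy (the tub with the arched handle) by the top of its handle on the free hook of the spring balances under the clear breath guard. Let the sprung hook take the caddy's whole weight before you let go, so that the hook neither drops nor springs up with a jolt, and leave it hanging still. Carry it upright, be gentle with the hooks and the guard, and leave everything else on the counter where it stands.

Things in the scene. Friction and masses are not known exactly. Their poses are not given: they have to be found in the camera images.
- caddy: white open tub 84 (x) by 110 (y) by 55 mm high, fixed jam portions in it up to 46 mm, 0.15 to 0.4 kg, with a rigid arched handle, a 10 mm round bar in its plane x = 0. Bar centre line (y, z in mm): (+-51, 50), (+-52, 115), sloping shoulders to (+-12, 147), peak (0, 150). Origin: centre of the underside, z up. A grip on a shoulder, near (+-34, 129), leaves the peak free
- caddy_peak (a point): centre of the handle's bar at its peak, 150 mm above the caddy's underside
- hook_seat (a point): wire centre at the bottom of the free hook's bend, 215 mm above the counter when empty; sinks with the hook. 8 mm steel wire; x points from the open tip to the shank (away from the robot), z up. Centre line (x, z in mm): tip (-28, 22), (-18, 6), bend (-6, 0) to (12, 0), gently up to (60, 9), shank at x 68 up into the balance. A bar hung in the bend has its centre 9 mm above this point
- free_hook (a joint): how far the free hook is pulled down out of its spring balance, m: 0 when empty, at most 0.045; under the caddy's weight it comes to rest at 0.008 to 0.032, depending on how full the caddy is
- balance: the free hook with its spring balance, a steel cylinder 26 mm across and 62 mm high at x 68 mm, right under the guard, with the hook on a spring below it. Origin: where hook_seat is when the hook is empty; axes as hook_seat's
- used_hook: the same kind of hook and balance, 200 mm beside the free one along the guard, with a flat steel server (55 mm wide, hanging to 15 mm above the counter) already hanging on it
- guard: clear acrylic sheet 180 (x) by 520 (y) by 8 mm, underside 335 mm up, steel strip on its front edge, carried by posts at x 190, y +-240 mm; the balances hang from a rail at x 68. Origin: on the counter below the middle between the hooks' origins (y +-100); x as the hooks' x. The front edge is at x +50: the sheet covers all farther back, so a gripper held upright at a hook runs into it
- plain_tub: a tub like the caddy's, 84 by 110 by 55 mm, with jam portions but without a handle; stays. Origin: centre of the underside
- tongs_cup: yellow cup, 100 mm across, 112 mm high, with red tongs sticking up to 170 mm; stays. Origin: centre of the underside
- mug: white mug, 76 mm across, 90 mm high; stays. Origin: centre of the underside
- jam_jar: small jam jar, 52 mm across, 62 mm high, standing between the two hooks under the guard; stays. Origin: centre of the underside
- plate: white saucer, 120 mm across, 20 mm high; stays. Origin: centre of the underside
- cream_a: cream portion cup, 44 mm across, 29 mm high; stays. Origin: centre of the underside
- cream_b: another cream portion cup, the same size; stays. Origin: centre of the underside

How it is judged:
On the way, in this order (a step that is already met when the one before it is completed fails the run):
1. the caddy is lifted off the counter in the fingers (height (world z) of caddy above 0.03 m and contact force between the fingers and caddy above 1 N), for 0.2 s.
2. the handle's peak lies in the free hook and has pulled it down over 5 mm, while the fingers still hold the caddy (x of caddy_peak in the frame of hook_seat between -0.02 and 0.055 m and z of caddy_peak in the frame of hook_seat between -0.005 and 0.022 m and y of caddy_peak in the frame of hook_seat between -0.025 and 0.025 m and value of joint free_hook above 0.005 m and contact force between the fingers and caddy above 1 N), for 0.3 s.
At the end, for the whole second after the job is handed in: the caddy hangs by the top of its handle (within 25 mm of the peak) in the free hook, its weight on the hook, clear of the counter, within 14 degrees of upright and nearly still (under 80 mm/s), let go (x of caddy_peak in the frame of hook_seat between -0.02 and 0.055 m and z of caddy_peak in the frame of hook_seat between -0.005 and 0.022 m and y of caddy_peak in the frame of hook_seat between -0.025 and 0.025 m and contact force between caddy and balance above 1 N and angle between caddy's own z axis and vertical below 0.25 rad and height (world z) of caddy above 0.02 m and linear speed of caddy below 0.08 m/s); the robot touches nothing.
It fails at once if the free hook drops or springs up with a jolt (faster than 100 mm/s) (velocity of joint free_hook above 0.1 m/s or velocity of joint free_hook below -0.1 m/s).
It fails at once if the caddy is pressed, knocked or dropped hard on the free hook (over 25 N) (contact force between caddy and balance above 25 N).
It fails at once if the robot or its load knocks against the guard, or the used hook or its server (over 15 N) (contact force between anything else and guard above 15 N or contact force between anything else and used_hook above 15 N).
It fails at once if the caddy is tipped more than 40 degrees (angle between caddy's own z axis and vertical above 0.7 rad).
It fails at once if another thing on the counter is moved more than 40 mm (distance of any of plain_tub, tongs_cup, mug, jam_jar, plate, cream_a, cream_b from where it was at the start of the episode above 0.04 m).
It also fails if it takes over 72 s, if anything falls off the work surface, if the arm or the gripper's body presses on something with over 40 N, if the wrist force passes 120 N, or if a joint passes its speed limit or range.

## Robot

A 7-joint arm with a two-finger parallel gripper is mounted at the origin on the work surface. World frame = base frame: x ahead of the robot, y to its left, z up, the work surface at z = 0. Lengths are in m, angles in rad, forces in N, time in s.
With the tool pointing down it reaches from about 0.425 to 0.925 m from the base axis. Payload 6.8 kg.
Tool frame: the origin (TCP) lies on the centre line of the jaws, within the pads' length; the fingertips stand 22 mm ahead of it and the grasp point (between the pads) lies 3 mm ahead of it; z points along the fingers, y is the line along which they close (so a half turn about z gives the same grasp; the last joint's range is limited). The gripper opens to 88 mm and grips with 3 to 60 N. Pads are 20 mm wide; open, the fingers measure 115 mm over their backs; the gripper's body (75 mm by 178 mm) begins 61 mm behind the grasp point.
Start: joints at [1.174, 0.477, 0.022, 1.555, -0.011, 1.109, -0.083], TCP at [0.192, -0.647, 0.245] pointing down, gripper open.
Joint ranges: [-2.96, 2.96], [-0.34, 2.1], [-1.41, 1.46], [0.24, 2.44], [-1.37, 4.51], [0.17, 1.92], [-2.96, 2.96]. Speed limits (rad/s): [2.39, 2.39, 3.14, 3.14, 3.14, 3.14, 3.14].

## Interface

Orientations are given as a unit quaternion [x, y, z, w].
In Python, from workcell import ctrl, eyes, order gives the robot as it stands. The module is installed in compiled form; this text tells all that it offers.
- The arm moves only by the tool play_rows, never from a script. Its argument "moves" is a list of rows, each an object of numbers: "x", "y", "z": the shift along the tool's x, y, z in units of 0.05 m (1.0 is 0.05 m); "wx", "wy", "wz": the turn, a rotation vector about the tool's x, y, z in units of 0.15 rad (1.0 is 0.15 rad). In form: [{"x": .., "y": .., "z": .., "wx": .., "wy": .., "wz": ..}, ...]. A call has exactly 10 rows; each row shifts and turns the commanded pose from where the row before left it, along the tool's axes as they then stand; what a row does not reach is not made up. A row lasts 1/10 s, in which the tool goes at most 50 mm and 8.59 degrees, less where a joint would pass 70% of its speed; a pose out of reach is approached as far as the arm can. A call with a number of a shift or a turn outside -1 to 1 is refused whole. A call with a gripper value outside its range is refused whole. "claw" is the opening, from -1 (shut) to 1 (fully open), set as the call begins (left out, the last holds). The fingers move at their own pace and stop on an object; the grip force is fixed at half the most. Time passes only in rows, so rows that do not move let the fingers close, or fill a call up. It gives the time, the measured TCP pose, the force, the opening and the grip force at its end, in the units of the state.
- ctrl.read_state(): the state, without advancing time (a new reading comes with each control period).
- eyes.capture(name): name is "side" or "top" or "wrist"; returns a dict with "frame" (420x560x3 uint8, blue, green, red), "z_map" (420x560 float32, m along the optical axis (not along the pixel's ray), 0 where there is no reading), "vertical_fov" (degrees; the focal length in pixels is half the picture's height over the tangent of half this angle, whatever the lens; pixels are square), "cx", "cy" (the principal point, pixels), "R" (3x3) and "t" (3): a world point X has camera coordinates R X + t; the wrist camera has in their place "T_tool_cam" (4x4, takes a point from camera to tool coordinates, whose origin is the TCP and whose axes are the flange's). Camera axes: x right, y down, z forward; pixel columns grow to the right and rows downward; lengths in m; the calibration is good to about 2 mm. A picture is of the moment at which its call begins: read the wrist's pose just before it.
- order.job_done(): hands the job in; it is judged then, once.
The state is a dict: "t": time; "joints": joint angles; "qvel": joint speeds; "tau": joint torques, N m; "tool_pos": TCP position; "eef_rot": TCP orientation; "contact_force": force on the tool from outside, world axes, zero at the start; "torque": the same for the moment, N m; "finger_gap": finger opening in m; "grasp_force": force on a finger pad.
Only numpy, scipy, OpenCV 4.12 (cv2) and the standard library are available. Lean on these libraries where they do the work, as an engineer would, in place of code of your own. Each camera call takes 0.05 s, during which the arm holds its last target. There are 200 camera calls.

## Working session

There is one attempt and no reset: what is moved stays moved. The work goes in short steps, Python scripts to look and compute and a tool call to move; the robot and the scene stay as the last step left them, time stands still between calls to the robot, and variables do not carry over. Pictures are saved under pics/ and viewed, at most 10 in all, crops included, and the job is handed in when it is done.

Besides the shell and the picture viewer there is one more tool, called after ">>>" as name(argument=value, ...) on one line, values as JSON. play_rows: Moves the arm, as the interface text tells. Its arguments: {"type":"object","properties":{"moves":{"type":"array"},"claw":{"type":"number"}},"required":["moves"]}

```bash
mkdir -p pics && cat > h.py <<'E'
import numpy as np, cv2, pickle
from scipy.spatial.transform import Rotation as Ro
from workcell import ctrl, eyes, order
def cap(n):
    s=ctrl.read_state(); c=eyes.capture(n); h,w=c["frame"].shape[:2]
    c["f"]=h/2/np.tan(np.radians(c["vertical_fov"])/2)
    if "R" not in c:
        T=np.eye(4);T[:3,:3]=Ro.from_quat(s["eef_rot"]).as_matrix();T[:3,3]=s["tool_pos"]
        W=T@c["T_tool_cam"]; c["R"]=W[:3,:3].T; c["t"]=-c["R"]@W[:3,3]
    c["C"]=-c["R"].T@np.array(c["t"]); c["R"]=np.array(c["R"])
    return c
def ray(c,u,v): 
    return c["R"].T@np.array([(u-c["cx"])/c["f"],(v-c["cy"])/c["f"],1.])
def onz(c,u,v,z):
    d=ray(c,u,v); return c["C"]+d*(z-c["C"][2])/d[2]
def dep(c,u,v):
    return c["C"]+ray(c,u,v)*c["z_map"][int(v),int(u)]
def cloud(c):
    v,u=np.mgrid[:420,:560]; z=c["z_map"]
    P=np.stack([(u-c["cx"])/c["f"]*z,(v-c["cy"])/c["f"]*z,z],-1)
    return (P-np.array(c["t"]))@c["R"]
def proj(c,X):
    p=c["R"]@np.array(X)+c["t"]; return p[:2]/p[2]*c["f"]+[c["cx"],c["cy"]]
def tri(c1,p1,c2,p2):
    d1=ray(c1,*p1);d2=ray(c2,*p2);A=np.stack([d1,-d2],1)
    s=np.linalg.lstsq(A,c2["C"]-c1["C"],rcond=None)[0]
    a=c1["C"]+s[0]*d1;b=c2["C"]+s[1]*d2
    return (a+b)/2,np.linalg.norm(a-b)
E
python3 - <<'E'
from h import *
s=ctrl.read_state();print({k:np.round(v,3) for k,v in s.items()})
I=[]
for n in("top","side","wrist"):
    c=cap(n);pickle.dump(c,open(n+".p","wb"));print(n,c["C"],c["f"],c["cx"],c["cy"],c["R"].round(2).tolist());cv2.imwrite(f"pics/{n}0.png",c["frame"])
E
```

```text
{'t': np.float64(0.0), 'joints': array([ 1.174,  0.478,  0.022,  1.556, -0.011,  1.109, -0.083]), 'qvel': array([ 0.002, -0.001, -0.001,  0.001,  0.001,  0.   ,  0.001]), 'tau': array([-0.0000e+00, -5.8285e+01,  1.5340e+00, -2.7261e+01, -5.4000e-02,
        1.7000e-02,  0.0000e+00]), 'tool_pos': array([ 0.192, -0.646,  0.244]), 'eef_rot': array([ 0.99 ,  0.144, -0.   , -0.001]), 'contact_force': array([-0.623,  0.754, -0.678]), 'torque': array([-0.001, -0.068,  0.065]), 'grasp_force': np.float64(0.0), 'finger_gap': np.float64(0.088)}
top [0.45873888 0.02404925 1.15811944] 400.7630753445031 284.305998719088 209.68232382833293 [[0.01, -1.0, -0.02], [-1.0, -0.0, -0.08], [0.08, 0.02, -1.0]]
side [-0.13016301  0.7477011   0.84924485] 409.57824807029345 278.45882527850813 214.8260388133598 [[-0.72, -0.69, -0.01], [-0.41, 0.44, -0.8], [0.56, -0.57, -0.6]]
wrist [ 0.26194246 -0.62698896  0.38455122] 292.5189464504002 278.3385682302946 208.21733437892902 [[0.28, -0.96, -0.0], [-0.92, -0.27, 0.27], [-0.26, -0.07, -0.96]]
```

View pics/top0.png

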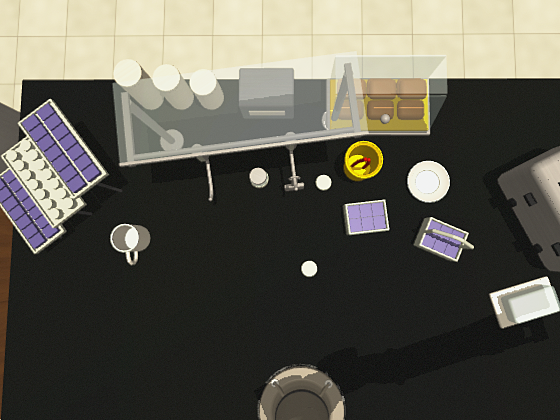

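View pics/side0.png

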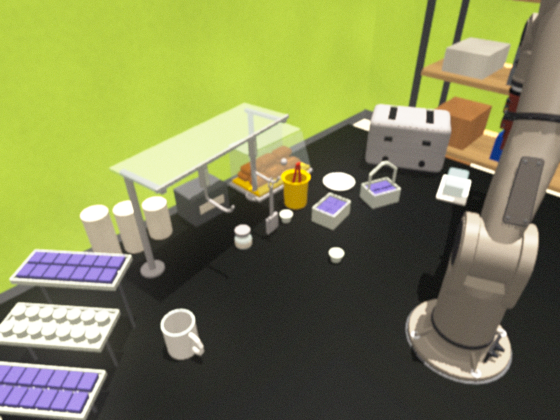

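The top view shows the caddy at about (443,240) with its handle running to (472,245). The free hook is at (210,150–198) and the used hook with its server at (293,185). In the side view the caddy is at (380,190), the free hook near (215,207) and the server at (272,224).

```bash
python3 - <<'E'
from h import *
T=pickle.load(open("top.p","rb"));S=pickle.load(open("side.p","rb"))
for n,c,b in(("top",T,(405,205,490,275)),("side",S,(350,150,415,215))):
    P=cloud(c);m=np.zeros((420,560),bool);m[b[1]:b[3],b[0]:b[2]]=1;m&=c["z_map"]>0
    for lo,hi in((.1,.128),(.128,.145),(.145,.18)):
        q=P[m&(P[...,2]>lo)&(P[...,2]<hi)]; print(n,lo,len(q),q.mean(0).round(3) if len(q) else "", q.min(0).round(3) if len(q) else "",q.max(0).round(3) if len(q) else "")
    q=P[m&(P[...,2]>.1)&(P[...,2]<.18)][:,:2]
    if len(q)>5:
        w,v=np.linalg.eigh(np.cov(q.T));print("dir",v[:,1],np.sqrt(w))
    q=P[m&(P[...,2]>.04)&(P[...,2]<.075)][:,:2].astype(np.float32)
    r=cv2.minAreaRect(q);print("rim",r)
print("hook tip/back", [dep(T,u,v).round(3).tolist() for u,v in((210,197),(210,194),(210,185),(209,175),(207,165),(205,157))])
for k,uv,z in(("tub",(366,217),.05),("cup",(363,160),.11),("jar",(259,177),.06),("mug",(125,238),.09),("plate",(428,181),.02),("ca",(323,182),.03),("cb",(309,268),.03)):print(k,onz(T,*uv,z).round(3))
a=cv2.resize(T["frame"][130:215,180:310],None,fx=6,fy=6,interpolation=2)
b=cv2.resize(S["frame"][150:250,190:290],None,fx=6,fy=6,interpolation=2)
cv2.imwrite("pics/ht.png",a);cv2.imwrite("pics/hs.png",b)
E
```

```text
top 0.1 55 [ 0.48  -0.37   0.119] [ 0.451 -0.435  0.1  ] [ 0.499 -0.331  0.128]
top 0.128 65 [ 0.477 -0.378  0.136] [ 0.456 -0.426  0.128] [ 0.493 -0.344  0.145]
top 0.145 71 [ 0.476 -0.383  0.151] [ 0.466 -0.406  0.145] [ 0.488 -0.363  0.157]
dir [0.40092367 0.91611146] [0.00283493 0.03284263]
rim ((0.4754076898097992, -0.3847225308418274), (0.11266724765300751, 0.08437731862068176), 66.9345932006836)
side 0.1 49 [ 0.476 -0.375  0.116] [ 0.448 -0.436  0.101] [ 0.497 -0.33   0.127]
side 0.128 37 [ 0.474 -0.381  0.136] [ 0.455 -0.422  0.128] [ 0.492 -0.347  0.144]
side 0.145 31 [ 0.474 -0.381  0.15 ] [ 0.461 -0.404  0.145] [ 0.485 -0.362  0.156]
dir [0.4000973  0.91647267] [0.00270332 0.03595094]
rim ((0.490814208984375, -0.43864187598228455), (0.19196897745132446, 0.3589856028556824), 25.94414520263672)
hook tip/back [[0.566, 0.219, 0.234], [0.575, 0.221, 0.223], [0.597, 0.222, 0.22], [0.62, 0.224, 0.225], [0.643, 0.229, 0.226], [0.649, 0.22, 0.289]]
tub [ 0.534 -0.176  0.05 ]
cup [ 0.68  -0.159  0.11 ]
jar [0.643 0.12  0.06 ]
mug [0.472 0.476 0.09 ]
plate [ 0.639 -0.358  0.02 ]
ca [ 0.634 -0.059  0.03 ]
cb [ 0.392 -0.02   0.03 ]
```

View pics/ht.png

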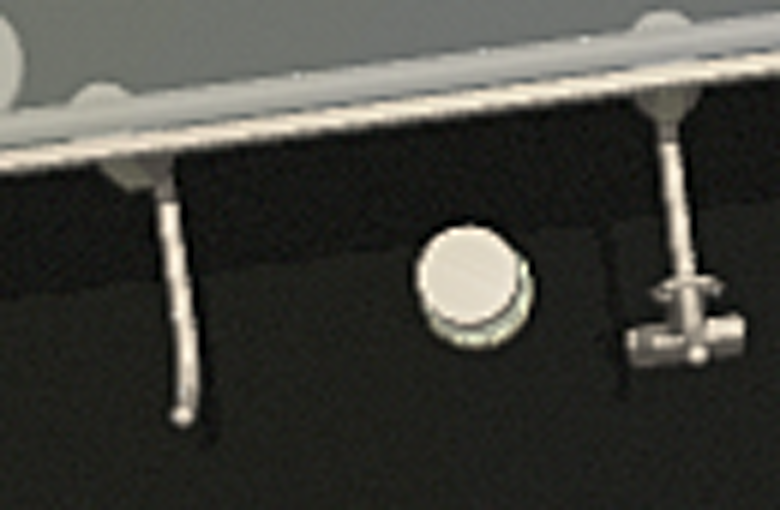

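View pics/hs.png

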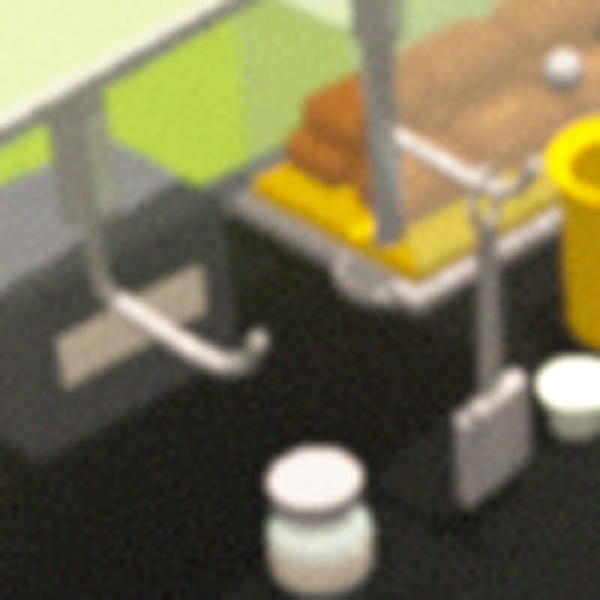

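The top crop shows the hook tip at full-image pixel (210.3,199), the shank end at (207.5,162), and the guard's front strip above them. In the side crop the tip is at (233,206) and the shank's lower bend at (207.5,197).

```bash
python3 - <<'E'
from h import *
T=pickle.load(open("top.p","rb"));S=pickle.load(open("side.p","rb"))
tip,e=tri(T,(210.3,199),S,(233.3,206.3));print("tip",tip,e)
bk,e=tri(T,(207.5,161.7),S,(208.5,198));print("back",bk,e)
print("onz tip .237",onz(T,210.3,199,.237),onz(S,233.3,206.3,.237))
# front strip yaw
a=onz(T,180,130+163/6,.335);b=onz(T,310,130+70/6,.335);d=a-b;print("strip",a,b,"yaw normal",np.arctan2(-d[0],d[1]))
# hook wire points from the two clouds
for n,c,bb in(("top",T,(202,160,216,202)),("side",S,(205,190,238,215))):
    P=cloud(c);q=P[bb[1]:bb[3],bb[0]:bb[2]].reshape(-1,3);q=q[(q[:,2]>.195)&(q[:,2]<.25)&(q[:,0]<.68)]
    m=q.mean(0);w,v=np.linalg.eigh(np.cov(q[:,:2].T));v=v[:,1]*np.sign(v[0,1]);print(n,len(q),m,"yaw",np.arctan2(v[1],v[0]))
    for x in np.arange(.56,.67,.01):
        k=q[abs(q[:,0]-x)<.005]
        if len(k):print(round(x,3),len(k),np.median(k,0).round(4))
# used hook
P=cloud(T);q=P[165:192,285:305].reshape(-1,3);q=q[(q[:,2]>.15)&(q[:,2]<.25)];print("used",q.mean(0),q.min(0),q.max(0))
E
```

```text
tip [0.56011926 0.21606858 0.23832492] 0.0025979804125099188
back [0.65022626 0.22707224 0.22802183] 0.0017998595893083237
onz tip .237 [0.56122161 0.21727451 0.237     ] [0.56036908 0.21429419 0.237     ]
strip [0.63835278 0.2624738  0.335     ] [ 0.67151581 -0.0098601   0.335     ] yaw normal 0.12117678666545469
top 141 [0.60795096 0.2222867  0.22417648] yaw 0.13504651457321462
0.56 10 [0.5612 0.2165 0.2401]
0.57 13 [0.5715 0.2164 0.2298]
0.58 15 [0.5798 0.2173 0.2201]
0.59 13 [0.5898 0.22   0.2191]
0.6 15 [0.5999 0.2206 0.2185]
0.61 12 [0.6097 0.2223 0.2213]
0.62 17 [0.6196 0.2247 0.2209]
0.63 15 [0.6312 0.2245 0.2244]
0.64 13 [0.6387 0.2268 0.2256]
0.65 18 [0.6496 0.228  0.2293]
side 119 [0.61068675 0.22457748 0.22636887] yaw 0.13083483226864046
0.56 16 [0.5615 0.2175 0.2356]
0.57 9 [0.5684 0.2206 0.2238]
0.58 7 [0.5802 0.2212 0.2175]
0.59 10 [0.5897 0.2221 0.217 ]
0.6 9 [0.5997 0.2229 0.2165]
0.61 12 [0.609  0.2247 0.2204]
0.62 10 [0.6201 0.2248 0.2217]
0.63 11 [0.6327 0.2271 0.2236]
0.64 7 [0.6408 0.2285 0.226 ]
0.65 22 [0.6508 0.2296 0.2331]
0.66 6 [0.6557 0.2314 0.2386]
used [0.61746968 0.02279343 0.20746685] [0.58425627 0.00855187 0.15725806] [0.64679102 0.03524535 0.2304253 ]
```

```bash
cat >> h.py <<'E'
def Rt(psi,th=.785):
    c,s=np.cos(th),np.sin(th);z=np.array([s*np.cos(psi),s*np.sin(psi),-c]);y=np.array([c*np.cos(psi),c*np.sin(psi),s])
    return np.stack([np.cross(y,z),y,z],1)
def rel(g,psi,back=0,th=.785):
    """turn units, shift units (in present tool frame, in target tool frame); g = grasp point"""
    s=ctrl.read_state();R0=Ro.from_quat(s["eef_rot"]).as_matrix();R1=Rt(psi,th)
    p=np.array(g)-(.003+back)*R1[:,2];d=p-s["tool_pos"]
    print("t",round(float(s["t"]),2),"pos",np.round(s["tool_pos"],4),"q",np.round(s["joints"],2),"F",np.round(s["contact_force"],1),"gap",np.round(s["finger_gap"],4))
    print(" turn",(Ro.from_matrix(R0.T@R1).as_rotvec()/.15).round(2)," shift now",(R0.T@d/.05).round(2)," shift target frame",(R1.T@d/.05).round(2))
E
python3 - <<'E'
from h import *
rel((.4886,-.3509,.129),-.4115,.09)
E
```

```text
t 0.15 pos [ 0.1921 -0.6467  0.2439] q [ 1.17  0.48  0.02  1.56 -0.01  1.11 -0.08] F [ 0.4 -0.9 -0.7] gap 0.0878
 turn [-4.9   2.27 -5.5 ]  shift now [ 6.36 -4.83  0.99]  shift target frame [7.79 0.55 1.94]
```

>>> play_rows(moves=[{"wx": -0.49,"wy": 0.23,"wz": -0.55},{"wx": -0.49,"wy": 0.23,"wz": -0.55},{"wx": -0.49,"wy": 0.23,"wz": -0.55},{"wx": -0.49,"wy": 0.23,"wz": -0.55},{"wx": -0.49,"wy": 0.23,"wz": -0.55},{"wx": -0.49,"wy": 0.23,"wz": -0.55},{"wx": -0.49,"wy": 0.23,"wz": -0.55},{"wx": -0.49,"wy": 0.23,"wz": -0.55},{"wx": -0.49,"wy": 0.23,"wz": -0.55},{"wx": -0.49,"wy": 0.23,"wz": -0.55}], claw=1)

```text
schema error: expected keys x, y, z, wx, wy, wz
```

```bash
python3 - <<'E'
from h import *
rel((.4886,-.3509,.129),-.4115,.09)
E
```

```text
t 0.15 pos [ 0.1921 -0.6467  0.2439] q [ 1.17  0.48  0.02  1.56 -0.01  1.11 -0.08] F [ 0.4 -0.9 -0.7] gap 0.0878
 turn [-4.9   2.27 -5.5 ]  shift now [ 6.36 -4.83  0.99]  shift target frame [7.79 0.55 1.94]
```

>>> play_rows(moves=[{"x": 0,"y": 0,"z": 0,"wx": -0.49,"wy": 0.23,"wz": -0.55},{"x": 0,"y": 0,"z": 0,"wx": -0.49,"wy": 0.23,"wz": -0.55},{"x": 0,"y": 0,"z": 0,"wx": -0.49,"wy": 0.23,"wz": -0.55},{"x": 0,"y": 0,"z": 0,"wx": -0.49,"wy": 0.23,"wz": -0.55},{"x": 0,"y": 0,"z": 0,"wx": -0.49,"wy": 0.23,"wz": -0.55},{"x": 0,"y": 0,"z": 0,"wx": -0.49,"wy": 0.23,"wz": -0.55},{"x": 0,"y": 0,"z": 0,"wx": -0.49,"wy": 0.23,"wz": -0.55},{"x": 0,"y": 0,"z": 0,"wx": -0.49,"wy": 0.23,"wz": -0.55},{"x": 0,"y": 0,"z": 0,"wx": -0.49,"wy": 0.23,"wz": -0.55},{"x": 0,"y": 0,"z": 0,"wx": -0.49,"wy": 0.23,"wz": -0.55}], claw=1)

```text
t: 1.15
tool_pos: [0.1919, -0.6468, 0.245]
eef_rot: [0.771, 0.507, 0.212, 0.322]
contact_force: [-0.0, -0.2, -0.9]
finger_gap: 0.0879
grasp_force: 0.0
```

```bash
python3 - <<'E'
from h import *
rel((.4886,-.3509,.129),-.4115,.09)
E
```

```text
t 1.15 pos [ 0.1919 -0.6468  0.245 ] q [ 2.03  0.49 -0.7   1.89 -0.73  0.56  1.62] F [-0.  -0.2 -0.9] gap 0.0879
 turn [ 0.04 -0.02  0.02]  shift now [7.79 0.55 1.98]  shift target frame [7.8  0.53 1.95]
```

>>> play_rows(moves=[{"x": 0.4,"y": 0.05,"z": 0,"wx": 0,"wy": 0,"wz": 0},{"x": 0.8,"y": 0.05,"z": 0,"wx": 0,"wy": 0,"wz": 0},{"x": 0.9,"y": 0.05,"z": 0,"wx": 0,"wy": 0,"wz": 0},{"x": 0.9,"y": 0.05,"z": 0,"wx": 0,"wy": 0,"wz": 0},{"x": 0.9,"y": 0.05,"z": 0,"wx": 0,"wy": 0,"wz": 0},{"x": 0.9,"y": 0.05,"z": 0,"wx": 0,"wy": 0,"wz": 0},{"x": 0.9,"y": 0.05,"z": 0,"wx": 0,"wy": 0,"wz": 0},{"x": 0.9,"y": 0.05,"z": 0,"wx": 0,"wy": 0,"wz": 0},{"x": 0.8,"y": 0.05,"z": 0,"wx": 0,"wy": 0,"wz": 0},{"x": 0.4,"y": 0.05,"z": 0,"wx": 0,"wy": 0,"wz": 0}])

```text
t: 2.15
tool_pos: [0.358, -0.3319, 0.2589]
eef_rot: [0.777, 0.511, 0.208, 0.303]
contact_force: [1.7, 0.6, 0.9]
finger_gap: 0.0875
grasp_force: 0.0
```

```bash
python3 - <<'E'
from h import *
rel((.4886,-.3509,.129),-.4115,.09)
c=cap("wrist");P=cloud(c);m=(c["z_map"]>0)&(abs(P[...,0]-.475)<.07)&(abs(P[...,1]+.382)<.08)
for lo,hi in((.1,.128),(.128,.145),(.145,.18)):
    q=P[m&(P[...,2]>lo)&(P[...,2]<hi)];print(len(q),q.mean(0).round(4) if len(q) else "")
q=P[m&(P[...,2]>.1)&(P[...,2]<.17)]
if len(q)>9:
    w,v=np.linalg.eigh(np.cov(q[:,:2].T));print(v[:,1],q.min(0),q.max(0))
    e=np.array([.4,.9165]); y=(q[:,:2]-[.475,-.382])@e; o=(q[:,:2]-[.475,-.382])@[.9165,-.4]
    for a in range(-60,61,10):
        k=abs(y*1000-a)<5
        if k.any():print(a,k.sum(),(o[k].mean()*1000).round(1),(q[k,2].mean()*1000).round(1))
cv2.imwrite("pics/w1.png",c["frame"])
E
```

```text
t 2.15 pos [ 0.358  -0.3319  0.2589] q [ 2.28 -0.01 -1.39  2.38 -1.37  0.35  1.7 ] F [1.7 0.6 0.9] gap 0.0875
 turn [-0.22 -0.11 -0.02]  shift now [0.67 0.02 1.79]  shift target frame [ 0.7  -0.03  1.78]
370 [ 0.4732 -0.3775  0.1166]
371 [ 0.4726 -0.3797  0.1366]
338 [ 0.4712 -0.3839  0.1506]
[0.39907054 0.91692023] [ 0.44738612 -0.43682666  0.10012612] [ 0.49784239 -0.33314985  0.15637303]
-60 52 -3.6 112.7
-50 103 -2.9 117.8
-40 71 -3.1 131.9
-30 73 -3.3 139.9
-20 78 -3.3 147.6
-10 83 -2.9 152.1
0 84 -2.7 152.5
10 106 -2.9 148.4
20 102 -2.9 141.1
30 97 -3.1 133.3
40 122 -3.2 122.2
50 108 -3.5 113.6
```

```bash
python3 - <<'E'
from h import *
rel((.43,-.40,.26),-.745,0,0.)
E
```

```text
t 2.2 pos [ 0.3612 -0.3286  0.2591] q [ 2.29 -0.02 -1.41  2.38 -1.37  0.36  1.7 ] F [0.6 0.6 0.1] gap 0.0876
 turn [ 4.94 -0.96  2.19]  shift now [-0.79  1.39  1.18]  shift target frame [-0.12  1.98 -0.08]
```

>>> play_rows(moves=[{"x": 0,"y": 0,"z": 0,"wx": 0.49,"wy": -0.1,"wz": 0.22},{"x": 0,"y": 0,"z": 0,"wx": 0.49,"wy": -0.1,"wz": 0.22},{"x": 0,"y": 0,"z": 0,"wx": 0.49,"wy": -0.1,"wz": 0.22},{"x": 0,"y": 0,"z": 0,"wx": 0.49,"wy": -0.1,"wz": 0.22},{"x": 0,"y": 0,"z": 0,"wx": 0.49,"wy": -0.1,"wz": 0.22},{"x": 0,"y": 0,"z": 0,"wx": 0.49,"wy": -0.1,"wz": 0.22},{"x": 0,"y": 0,"z": 0,"wx": 0.49,"wy": -0.1,"wz": 0.22},{"x": 0,"y": 0,"z": 0,"wx": 0.49,"wy": -0.1,"wz": 0.22},{"x": 0,"y": 0,"z": 0,"wx": 0.49,"wy": -0.1,"wz": 0.22},{"x": 0,"y": 0,"z": 0,"wx": 0.49,"wy": -0.1,"wz": 0.22}])

```text
t: 3.2
tool_pos: [0.362, -0.3231, 0.2573]
eef_rot: [0.894, 0.439, 0.059, 0.064]
contact_force: [-0.3, 0.5, 1.4]
finger_gap: 0.0875
grasp_force: 0.0
```

```bash
python3 - <<'E'
from h import *
rel((.4874,-.3536,.129),-.4115,.09)
E
```

```text
t 3.2 pos [ 0.362  -0.3231  0.2573] q [ 1.67  0.21 -1.14  2.04  0.21  0.85 -0.23] F [-0.3  0.5  1.4] gap 0.0875
 turn [-4.05  0.46 -1.61]  shift now [0.66 0.86 1.45]  shift target frame [ 0.44 -0.02  1.75]
```

>>> play_rows(moves=[{"x": 0,"y": 0.15,"z": -0.25,"wx": -0.4,"wy": 0,"wz": 0},{"x": 0,"y": 0.15,"z": -0.25,"wx": -0.4,"wy": 0,"wz": 0},{"x": 0,"y": 0.2,"z": -0.2,"wx": -0.4,"wy": 0,"wz": 0},{"x": 0,"y": 0.2,"z": -0.2,"wx": -0.4,"wy": 0,"wz": 0},{"x": 0,"y": 0.2,"z": -0.2,"wx": -0.4,"wy": 0,"wz": 0},{"x": 0,"y": 0.2,"z": -0.2,"wx": -0.4,"wy": 0,"wz": 0},{"x": 0,"y": 0.2,"z": -0.1,"wx": -0.4,"wy": 0,"wz": 0},{"x": 0,"y": 0.2,"z": -0.1,"wx": -0.4,"wy": 0,"wz": 0},{"x": 0,"y": 0.2,"z": 0,"wx": -0.4,"wy": 0,"wz": 0},{"x": 0,"y": 0.2,"z": 0,"wx": -0.4,"wy": 0,"wz": 0}])

```text
t: 4.2
tool_pos: [0.4055, -0.3636, 0.3686]
eef_rot: [0.834, 0.402, 0.187, 0.328]
contact_force: [1.1, 0.2, -0.2]
finger_gap: 0.0876
grasp_force: 0.0
```

```bash
python3 - <<'E'
from h import *
rel((.4,-.4,.35),-1.57,0)
rel((.4,-.4,.35),-.4115,0)
E
```

```text
t 4.2 pos [ 0.4055 -0.3636  0.3686] q [ 1.71 -0.18 -0.93  2.2  -0.73  0.35  0.67] F [ 1.1  0.2 -0.2] gap 0.0876
 turn [-0.23 -4.51  4.13]  shift now [-0.63  0.03  0.44]  shift target frame [-0.11  0.25  0.72]
t 4.2 pos [ 0.4055 -0.3636  0.3686] q [ 1.71 -0.18 -0.93  2.2  -0.73  0.35  0.67] F [ 1.1  0.2 -0.2] gap 0.0876
 turn [-0.04  0.9  -1.38]  shift now [-0.67  0.02  0.43]  shift target frame [-0.71 -0.13  0.34]
```

Yaw negative while tilted to unwind the elbow.

>>> play_rows(moves=[{"x": 0,"y": 0,"z": 0,"wx": -0.02,"wy": -0.45,"wz": 0.41},{"x": 0,"y": 0,"z": 0,"wx": -0.02,"wy": -0.45,"wz": 0.41},{"x": 0,"y": 0,"z": 0,"wx": -0.02,"wy": -0.45,"wz": 0.41},{"x": 0,"y": 0,"z": 0,"wx": -0.02,"wy": -0.45,"wz": 0.41},{"x": 0,"y": 0,"z": 0,"wx": -0.02,"wy": -0.45,"wz": 0.41},{"x": 0,"y": 0,"z": 0,"wx": -0.02,"wy": -0.45,"wz": 0.41},{"x": 0,"y": 0,"z": 0,"wx": -0.02,"wy": -0.45,"wz": 0.41},{"x": 0,"y": 0,"z": 0,"wx": -0.02,"wy": -0.45,"wz": 0.41},{"x": 0,"y": 0,"z": 0,"wx": -0.02,"wy": -0.45,"wz": 0.41},{"x": 0,"y": 0,"z": 0,"wx": -0.02,"wy": -0.45,"wz": 0.41}])

```text
t: 5.2
tool_pos: [0.3783, -0.3498, 0.381]
eef_rot: [0.926, 0.071, 0.033, 0.369]
contact_force: [-0.2, 0.5, -0.2]
finger_gap: 0.0878
grasp_force: 0.0
```

```bash
python3 - <<'E'
from h import *
rel((.4,-.4,.35),-1.57,0,0)
rel((.4,-.4,.35),-.4115,0)
E
```

```text
t 5.2 pos [ 0.3783 -0.3498  0.381 ] q [ 1.98 -0.34 -1.41  2.09  0.41  0.65 -1.2 ] F [-0.2  0.5 -0.2] gap 0.0878
 turn [ 5.04 -0.45  0.96]  shift now [0.27 0.38 1.14]  shift target frame [0.43 1.   0.56]
t 5.2 pos [ 0.3783 -0.3498  0.381 ] q [ 1.98 -0.34 -1.41  2.09  0.41  0.65 -1.2 ] F [-0.2  0.5 -0.2] gap 0.0878
 turn [-0.13  4.63 -4.83]  shift now [0.23 0.35 1.13]  shift target frame [-0.75  0.13  0.94]
```

```bash
cat > fit.py <<'E'
from h import *
import itertools
from scipy.optimize import least_squares
D=[([1.174,.4775,.022,1.5555,-.011,1.109,-.083],[.192,-.6465,.2445],[.99,.144,0,-.001]),
([2.03,.49,-.70,1.89,-.73,.56,1.62],[.1919,-.6468,.245],[.771,.507,.212,.322]),
([2.28,-.01,-1.39,2.38,-1.37,.35,1.70],[.358,-.3319,.2589],[.777,.511,.208,.303]),
([1.67,.21,-1.14,2.04,.21,.85,-.23],[.362,-.3231,.2573],[.894,.439,.059,.064]),
([1.71,-.18,-.93,2.2,-.73,.35,.67],[.4055,-.3636,.3686],[.834,.402,.187,.328])]
s=ctrl.read_state();D.append((list(s["joints"]),s["tool_pos"],s["eef_rot"]))
Q=np.array([d[0] for d in D]);Pm=np.array([d[1] for d in D]);Rm=Ro.from_quat([d[2] for d in D])
def ori(q,sg,b,c): return Ro.from_euler("Z",b)*Ro.from_euler("ZYZYZYZ",q*sg)*Ro.from_euler("Z",c)
best=[]
for sg in itertools.product((1,-1),repeat=7):
    sg=np.array(sg)
    for b0,c0 in itertools.product((0,1.6,3.1,-1.6),repeat=2):
        r=least_squares(lambda p:(ori(Q,sg,*p).inv()*Rm).as_rotvec().ravel(),[b0,c0]);best.append((r.cost,sg.tolist(),r.x.round(3).tolist()))
best.sort(key=lambda a:a[0]);[print(b) for b in best[:4]]
_,sg,(b,c)=best[0];sg=np.array(sg)
def fk(q,p):
    q=np.asarray(q)*sg;R=Ro.from_euler("z",b);x=np.array([0,0,p[0]])
    for i,a in enumerate("zyzyzyz"):
        R=R*Ro.from_euler(a,q[i]); x=x+R.apply([p[1+3*i],p[2+3*i],p[3+3*i]])
    return x
f=lambda p:np.concatenate([np.ravel([fk(q,p)-x for q,x in zip(Q,Pm)])*1000,np.array(p)*2.])
r=least_squares(f,np.array([.34,0,0,0,0,0,.2,0,0,.2,0,0,.2,0,0,.2,0,0,0,0,0,.2]));print(r.x.round(3));print(np.array([fk(q,r.x)-x for q,x in zip(Q,Pm)]).round(4))
E
python3 fit.py
```

```text
Traceback (most recent call last):
  File "fit.py", line 16, in <module>
    r=least_squares(lambda p:(ori(Q,sg,*p).inv()*Rm).as_rotvec().ravel(),[b0,c0]);best.append((r.cost,sg.tolist(),r.x.round(3).tolist()))
  File "fit.py", line 16, in <lambda>
    r=least_squares(lambda p:(ori(Q,sg,*p).inv()*Rm).as_rotvec().ravel(),[b0,c0]);best.append((r.cost,sg.tolist(),r.x.round(3).tolist()))
                              ~~~^^^^^^^^^
  File "fit.py", line 11, in ori
    def ori(q,sg,b,c): return Ro.from_euler("Z",b)*Ro.from_euler("ZYZYZYZ",q*sg)*Ro.from_euler("Z",c)
                                                   ~~~~~~~~~~~~~^^^^^^^^^^^^^^^^
  File "scipy/spatial/transform/_rotation.pyx", line 1413, in scipy.spatial.transform._rotation.Rotation.from_euler
ValueError: Expected axis specification to be a non-empty string of upto 3 characters, got ZYZYZYZ
```

```bash
sed -i 's/^def ori.*/def ori(q,sg,b,c):\n    k=q*sg;return Ro.from_euler("Z",b)*Ro.from_euler("ZYZ",k[:,:3])*Ro.from_euler("YZY",k[:,3:6])*Ro.from_euler("Z",k[:,6]+c)/' fit.py && time python3 fit.py
```

```text
(np.float64(0.0001480077525352083), [-1, -1, -1, -1, -1, -1, -1], [-3.144, 4.71])
(np.float64(0.00014800775253520865), [-1, 1, -1, 1, -1, 1, -1], [-0.002, -4.715])
(np.float64(0.00014800775253520914), [-1, 1, -1, 1, -1, 1, -1], [-0.002, -4.715])
(np.float64(0.00014800775253520938), [-1, 1, -1, 1, -1, 1, -1], [-0.002, 1.568])
[ 0.146 -0.005  0.016  0.146  0.002  0.016  0.267  0.002  0.011  0.267
  0.01   0.011  0.232 -0.011  0.003  0.232  0.014  0.003  0.158 -0.003
  0.003  0.158]
[[-0.     -0.0005 -0.0008]
 [-0.0001  0.0002  0.0006]
 [-0.0002 -0.0011 -0.0007]
 [-0.0003  0.0007  0.0007]
 [ 0.0003  0.0009 -0.0006]
 [-0.0001 -0.0003  0.0007]]
real	1m25.730s
user	1m25.837s
sys	0m0.131s
```

```bash
cat > kin.py <<'E'
from h import *
from scipy.optimize import least_squares
SG=np.array([-1,1,-1,1,-1,1,-1.]);LO=np.array([-2.96,-.34,-1.41,.24,-1.37,.17,-2.96]);HI=np.array([2.96,2.1,1.46,2.44,4.51,1.92,2.96])
exec(open("params.py").read()) if __import__("os").path.exists("params.py") else None
def fkR(q,p):
    q=np.asarray(q)*SG;R=Ro.identity();x=np.array([0,0,p[0]])
    for i,a in enumerate("zyzyzyz"):
        R=R*Ro.from_euler(a,q[i]+(np.pi/2 if i==6 else 0)); x=x+R.apply(p[1+3*i:4+3*i])
    return x,R
def err(q,x,R,p):
    a,b=fkR(q,p);return np.r_[x-a,(R*b.inv()).as_rotvec()]
def jac(q,p):
    x0,R0=fkR(q,p);J=[]
    for i in range(7):
        d=np.array(q,float);d[i]+=1e-5;x,R=fkR(d,p);J.append(np.r_[x-x0,(R*R0.inv()).as_rotvec()]/1e-5)
    return np.array(J).T
def sim(q,rows,p,sub=4,lam=1e-3,W=1):
    """follow rows with damped min-norm IK, joints clipped; returns q and worst error"""
    x,R=fkR(q,p);w=0;q=np.array(q,float)
    for r in rows:
        for _ in range(sub):
            x=x+R.apply(np.array(r[:3])*.05/sub);R=R*Ro.from_rotvec(np.array(r[3:])*.15/sub)
            for k in range(2):
                J=jac(q,p);q=np.clip(q+J.T@np.linalg.solve(J@J.T+lam*np.eye(6)*.01,err(q,x,R,p)),LO,HI)
        w=max(w,np.linalg.norm(err(q,x,R,p)))
    return q,w
E
python3 - <<'E'
import re
src=open('fit.py').read()
# refit quickly with sign known
src=re.sub(r"best=\[\].*?sg=np.array\(sg\)\n(?=def fk)","sg=np.array([-1,1,-1,1,-1,1,-1.]);b=0\n",src,flags=re.S)
src+='\nopen("params.py","w").write("PP=np.array(%s)"%r.x.tolist())\n'
open('fit2.py','w').write(src)
E
python3 fit2.py | tail -6 && python3 - <<'E'
from kin import *
q0=[1.174,.4775,.022,1.5555,-.011,1.109,-.083]
q,w=sim(q0,[[0,0,0,-.49,.23,-.55]]*10,PP);print(q.round(2),w,"meas 2.03 .49 -.70 1.89 -.73 .56 1.62")
r=[[k,.05,0,0,0,0] for k in(.4,.8,.9,.9,.9,.9,.9,.9,.8,.4)]
q,w=sim([2.03,.49,-.70,1.89,-.73,.56,1.62],r,PP);print(q.round(2),w,"meas 2.28 -.01 -1.39 2.38 -1.37 .35 1.7")
# best-centred configs for targets
for nm,g,psi in(("caddy",(.4874,-.3536,.129),-.4115),("pre",(.43,-.33,.19),-.4115),("lift",(.4874,-.3536,.25),-.4115),("hook",(.596,.255,.22),.125),("mid",(.45,.0,.25),-.15)):
    R=Rt(psi);x=np.array(g)-.003*R[:,2]
    for j3 in(-1.2,-.8,-.4,0,.4,.8,1.2):
        bq=None
        for st in range(8):
            s=LO+(HI-LO)*np.random.default_rng(st).random(7)
            f=least_squares(lambda q:np.r_[err(q,x,Ro.from_matrix(R),PP)*100,(q[2]-j3)*30],s,bounds=(LO,HI))
            if f.cost<1e-3:bq=f.x;print(nm,j3,bq.round(2),(np.minimum(bq-LO,HI-bq)).min().round(2));break
E
```

```text
[[-0.     -0.0005 -0.0007]
 [ 0.      0.0003  0.0006]
 [-0.0002 -0.0011 -0.0006]
 [-0.0004  0.0006  0.0007]
 [ 0.0002  0.0008 -0.0006]
 [ 0.     -0.0003  0.0006]]
[ 2.04  0.5  -0.73  1.88 -0.69  0.54  1.59] 4.1734506765726063e-07 meas 2.03 .49 -.70 1.89 -.73 .56 1.62
[ 1.97 -0.18 -1.09  2.44 -1.37  0.46  1.8 ] 0.19548726364671493 meas 2.28 -.01 -1.39 2.38 -1.37 .35 1.7
caddy -1.2 [ 1.6   0.75 -1.2   2.33  2.29  0.55 -1.78] 0.11
caddy -0.8 [ 1.31  0.52 -0.8   2.33  2.75  0.38 -2.4 ] 0.11
caddy -0.4 [ 0.98  0.41 -0.4   2.35  3.21  0.36 -2.96] 0.0
caddy 0 [ 0.63  0.38 -0.    2.37  3.53  0.41  2.94] 0.02
caddy 0.4 [0.29 0.4  0.4  2.39 3.77 0.5  2.65] 0.05
caddy 0.8 [-0.02  0.5   0.8   2.41  3.95  0.65  2.39] 0.03
caddy 1.2 [-0.27  0.75  1.2   2.43  4.1   0.94  2.12] 0.01
pre -1.2 [ 1.74  0.42 -1.2   2.41  2.47  0.27 -2.1 ] 0.03
pre -0.8 [ 1.41  0.26 -0.8   2.41  3.23  0.22 -2.95] 0.01
pre -0.4 [ 1.04  0.19 -0.4   2.43  3.62  0.25  2.9 ] 0.01
lift -1.2 [ 1.68  0.36 -1.2   2.24  1.76  0.18 -1.46] 0.01
lift 0.4 [0.25 0.12 0.4  2.31 4.47 0.21 1.96] 0.04
lift 0.8 [-0.1   0.13  0.8   2.32  4.51  0.27  1.92] 0.0
hook -1.2 [ 0.32  0.53 -1.2   2.18  1.72  0.84 -1.9 ] 0.21
hook -0.8 [ 0.03  0.35 -0.8   2.19  1.69  0.61 -1.98] 0.25
hook -0.4 [-0.31  0.28 -0.4   2.21  1.68  0.48 -2.04] 0.23
hook 0 [-0.66  0.25 -0.    2.23  1.71  0.37 -2.11] 0.2
hook 0.4 [-1.    0.26  0.4   2.25  1.78  0.27 -2.21] 0.1
```

```bash
cat > scan.py <<'E'
from kin import *
def sols(g,psi,th,bar=.013):
    R=Rt(psi,th);x=np.array(g)-bar*R[:,2];out=[]
    for j3 in(-1.2,-.8,-.4,0,.4,.8,1.2):
        for j5 in (-.8,0.,.8,1.6,2.6,3.6):
            s=np.array([-np.arctan2(g[1],g[0]),.4,j3,2.1,j5,.5,np.clip(-j5,-2.9,2.9)])
            f=least_squares(lambda q:np.r_[err(q,x,Ro.from_matrix(R),PP)*100,(q[2]-j3)*30],s,bounds=(LO,HI),max_nfev=60)
            if f.cost<1e-3 and not any(np.linalg.norm(f.x-o)<.1 for o in out):out.append(f.x)
    return out
E
python3 - <<'E'
from scan import *
for th in(.45,.55,.65):
  for nm,g,psi in(("caddy",(.4874,-.3536,.129),-.4115),("lift",(.4874,-.3536,.23),-.4115),("hook",(.596,.255,.225),.125)):
    o=sols(g,psi,th);o=sorted(o,key=lambda q:-np.minimum(q-LO,HI-q).min())
    for q in o[:5]:print(th,nm,q.round(2),np.minimum(q-LO,HI-q).min().round(2),"sv",np.linalg.svd(jac(q,PP))[1][-1].round(3))
E
```

```text
0.45 caddy [ 1.51  0.66 -1.2   2.12  1.23  0.58 -0.89] 0.21 sv 0.137
0.45 caddy [-0.06  0.43  0.8   2.2  -1.21  0.42  1.29] 0.16 sv 0.103
0.45 caddy [ 1.24  0.46 -0.8   2.14  0.9   0.33 -0.65] 0.16 sv 0.1
0.45 caddy [ 0.24  0.35  0.4   2.19 -0.89  0.27  0.99] 0.1 sv 0.093
0.45 caddy [ 0.91  0.37 -0.4   2.15  0.36  0.21 -0.18] 0.04 sv 0.115
0.45 lift [-0.12  0.2   0.8   2.12 -0.54  0.49  0.66] 0.32 sv 0.106
0.45 lift [ 1.27  0.27 -0.8   2.04  0.31  0.47 -0.13] 0.3 sv 0.134
0.45 lift [ 0.22  0.17  0.4   2.11 -0.34  0.45  0.46] 0.28 sv 0.129
0.45 lift [ 0.93  0.2  -0.4   2.06  0.04  0.44  0.11] 0.27 sv 0.15
0.45 lift [ 0.57  0.17 -0.    2.09 -0.16  0.44  0.29] 0.27 sv 0.153
0.45 hook [ 0.07  0.36 -0.8   1.95  0.81  0.68 -1.1 ] 0.49 sv 0.174
0.45 hook [-0.25  0.29 -0.4   1.97  0.6   0.58 -0.94] 0.41 sv 0.171
0.45 hook [-0.59  0.26  0.    2.    0.4   0.52 -0.78] 0.35 sv 0.175
0.45 hook [-0.92  0.26  0.4   2.02  0.18  0.48 -0.58] 0.31 sv 0.167
0.45 hook [-1.24  0.32  0.8   2.03 -0.14  0.46 -0.27] 0.29 sv 0.145
0.55 caddy [ 1.55  0.65 -1.2   2.19  1.49  0.5  -1.12] 0.21 sv 0.109
0.55 caddy 
[... 851 characters left out ...]
1 -1.84] 0.04 sv 0.101
0.65 lift [ 1.64  0.37 -1.2   2.18  1.02  0.28 -0.75] 0.11 sv 0.076
0.65 lift [-0.11  0.16  0.8   2.26 -1.12  0.28  1.25] 0.11 sv 0.056
0.65 lift [-0.42  0.25  1.2   2.27 -1.31  0.42  1.43] 0.06 sv 0.073
0.65 lift [ 0.23  0.13  0.4   2.25 -0.94  0.22  1.07] 0.05 sv 0.053
0.65 lift [ 0.59  0.14  0.    2.23 -0.69  0.17  0.83] 0.0 sv 0.059
0.65 hook [ 0.05  0.32 -0.8   2.1   1.26  0.57 -1.57] 0.34 sv 0.128
0.65 hook [-0.29  0.25 -0.4   2.12  1.15  0.44 -1.5 ] 0.27 sv 0.107
0.65 hook [ 0.34  0.48 -1.2   2.09  1.4   0.78 -1.61] 0.21 sv 0.164
0.65 hook [-0.64  0.22 -0.    2.15  1.03  0.35 -1.42] 0.18 sv 0.093
0.65 hook [-0.98  0.23  0.4   2.17  0.86  0.27 -1.27] 0.1 sv 0.087
```

```bash
cat > plan.py <<'E'
from kin import *
from scipy.spatial.transform import Slerp
def go(q,wps,bar=.013,show=True):
    q=np.array(q,float);worst=0
    for g,psi,th,n in wps:
        x0,R0=fkR(q,PP);R1=Ro.from_matrix(Rt(psi,th));x1=np.array(g)-bar*Rt(psi,th)[:,2];S=Slerp([0,1],Ro.concatenate([R0,R1]));m=9;ee=0;v=0
        for k in range(1,n*3+1):
            a=k/n/3;x=x0+a*(x1-x0);R=S(a);q_=q.copy()
            for _ in range(2):
                J=jac(q,PP);q=np.clip(q+J.T@np.linalg.solve(J@J.T+1e-5*np.eye(6),err(q,x,R,PP)),LO,HI)
            m=min(m,np.minimum(q-LO,HI-q).min());ee=max(ee,np.linalg.norm(err(q,x,R,PP)));v=max(v,abs(q-q_).max()*30)
        if show:print(np.round(g,3),psi,th,q.round(2),"margin",m.round(2),"err",ee.round(4),"v",v.round(2))
        worst=max(worst,ee)
    return q,worst
E
python3 - <<'E'
from plan import *
q=ctrl.read_state()["joints"]
C=np.array([.4874,-.3536,.129]);H=np.array([.596,.255,.225])
def tail(th):
    d=Rt(-.4115,th)[:,2]
    return [(C-.08*d,-.4115,th,10),(C,-.4115,th,10),(C+[0,0,.10],-.4115,th,10),((.47,0,.24),-.15,th,20),((.5,.24,.255),.125,th,15),(H+[0,0,.035],.125,th,10),(H-[0,0,.03],.125,th,10)]
for th in(.45,.55):
    print("A direct",th);go(q,tail(th))
    print("B vertical first");go(q,[((.48,-.4,.35),-.8,0.,10)]+tail(th))
    print("C psi neg first");go(q,[((.48,-.38,.33),-1.4,.3,10),((.48,-.38,.30),-.41,.3,10)]+tail(th))
E
```

```text
A direct 0.45
[ 0.456 -0.34   0.201] -0.4115 0.45 [ 1.71  0.53 -1.38  2.13  0.94  0.61 -0.65] margin 0.0 err 0.0749 v 1.83
[ 0.487 -0.354  0.129] -0.4115 0.45 [ 1.48  0.62 -1.14  2.12  1.19  0.53 -0.87] margin 0.04 err 0.0 v 0.28
[ 0.487 -0.354  0.229] -0.4115 0.45 [ 1.67  0.55 -1.39  2.03  0.9   0.69 -0.61] margin 0.02 err 0.0 v 0.37
[0.47 0.   0.24] -0.15 0.45 [ 1.33 -0.09 -1.41  2.27  0.06  0.45 -0.31] margin 0.0 err 0.0246 v 0.68
[0.5   0.24  0.255] 0.125 0.45 [ 0.47  0.27 -1.28  2.09  0.81  0.75 -1.18] margin 0.0 err 0.0348 v 1.12
[0.596 0.255 0.26 ] 0.125 0.45 [ 0.33  0.44 -1.16  1.9   0.92  0.85 -1.15] margin 0.13 err 0.0 v 0.2
[0.596 0.255 0.195] 0.125 0.45 [ 0.25  0.51 -1.06  1.97  1.07  0.78 -1.3 ] margin 0.25 err 0.0 v 0.16
B vertical first
[ 0.48 -0.4   0.35] -0.8 0.0 [ 1.43  0.63 -1.33  1.47  0.61  1.51 -0.68] margin 0.0 err 0.127 v 3.0
[ 0.456 -0.34   0.201] -0.4115 0.45 [ 1.71  0.52 -1.38  2.13  0.94  0.61 -0.65] margin 0.0 err 0.0098 v 0.98
[ 0.487 -0.354  0.129] -0.4115 0.45 [ 1.47  0.61 -1.13  2.12  1.19  0.53 -0.86] margin 0.04 err 0.0 v 0.28
[ 0.487 -0.354  0.229]
[... 3288 characters left out ...]
0.55 [ 1.68  0.4  -1.25  2.22  0.96  0.36 -0.68] margin 0.0 err 0.003 v 0.81
[ 0.487 -0.354  0.129] -0.4115 0.55 [ 1.34  0.49 -0.9   2.2   1.4   0.28 -1.11] margin 0.11 err 0.0 v 0.52
[ 0.487 -0.354  0.229] -0.4115 0.55 [ 1.65  0.44 -1.28  2.11  0.88  0.47 -0.61] margin 0.11 err 0.0 v 0.87
[0.47 0.   0.24] -0.15 0.55 [ 1.3  -0.19 -1.36  2.34 -0.18  0.31 -0.1 ] margin 0.0 err 0.0516 v 1.56
[0.5   0.24  0.255] 0.125 0.55 [ 0.95 -0.07 -1.41  2.25  0.49  0.48 -0.99] margin 0.0 err 0.6737 v 16.68
[0.596 0.255 0.26 ] 0.125 0.55 [ 0.37  0.44 -1.22  1.98  1.1   0.81 -1.32] margin 0.0 err 0.0321 v 2.41
[0.596 0.255 0.195] 0.125 0.55 [ 0.28  0.51 -1.11  2.05  1.28  0.76 -1.5 ] margin 0.2 err 0.0 v 0.2
```

```bash
cat > srch.py <<'E'
from plan import *
import plan,sys,time
from multiprocessing import Pool
def fkR(q,p):
    q=np.asarray(q)*SG;q[6]+=np.pi/2;c,s=np.cos(q),np.sin(q);R=np.eye(3);x=np.array([0,0,p[0]])
    for i in range(7):
        A=np.array([[c[i],-s[i],0],[s[i],c[i],0],[0,0,1]]) if i%2==0 else np.array([[c[i],0,s[i]],[0,1,0],[-s[i],0,c[i]]])
        R=R@A;x=x+R@p[1+3*i:4+3*i]
    return x,Ro.from_matrix(R)
import kin;kin.fkR=fkR;plan.fkR=fkR
def go2(q,wps,bar=.013):
    q=np.array(q,float);mm=9;ee=0
    for g,psi,th,n in wps:
        x0,R0=fkR(q,PP);T=Rt(psi,th);R1=Ro.from_matrix(T);x1=np.array(g)-bar*T[:,2];rv=(R0.inv()*R1).as_rotvec()
        for k in range(1,n+1):
            a=k/n;x=x0+a*(x1-x0);R=R0*Ro.from_rotvec(a*rv)
            for _ in range(2):
                J=jac(q,PP);q=np.clip(q+J.T@np.linalg.solve(J@J.T+1e-5*np.eye(6),err(q,x,R,PP)),LO,HI)
            mm=min(mm,np.minimum(q-LO,HI-q).min());ee=max(ee,np.linalg.norm(err(q,x,R,PP)))
    return q,mm,ee
C=np.array([.4874,-.3536,.129]);H=np.array([.596,.255,.225])
def tail(th):
    d=Rt(-.4115,th)[:,2]
    return [(C-.08*d,-.4115,th,10),(C,-.4115,th,8),(C+[0,0,.10],-.4115,th,8),((.53,-.15,.235),-.2,th,10),((.52,.05,.24),0.,th,10),((.52,.245,.26),.125,th,10),(H+[0,0,.035],.125,th,8),(H-[0,0,.03],.125,th,8)]
def one(a):
    seed,q0,th=a;r=np.random.default_rng(seed);v=[];q=q0;mm=9
    for k in range(r.integers(1,4)):
        ang=r.uniform(-.95,-.2);rad=r.uniform(.52,.72);psi=ang+r.uniform(-1.2,1.2)
        v.append(((rad*np.cos(ang),rad*np.sin(ang),r.uniform(.3,.42)),psi,r.uniform(0,.8),12))
    q,m1,e1=go2(q,v[:1])
    if np.minimum(q-LO,HI-q).min()<.05 or e1>.25:return -9,v,q,q
    q,m2,e2=go2(q,v[1:]) if len(v)>1 else (q,9,0)
    if m2<.06 or e2>.01:return -8,v,q,q
    qa=q;q,m,e=go2(q,tail(th));return min(m,m2)-50*max(0,e-.001),v,qa,q
if __name__=="__main__":
    q0=ctrl.read_state()["joints"];th=float(sys.argv[1]);t=time.time()
    with Pool() as p:
        res=[];it=p.imap_unordered(one,[(s,q0,th) for s in range(3000)])
        for x in it:
            res.append(x)
            if time.time()-t>150:p.terminate();break
    res.sort(key=lambda a:-a[0]);print(len(res))
    for s,v,qa,q in res[:3]:
        print(round(s,3),qa.round(2),q.round(2));[print("   ",np.round(w[0],3),round(w[1],2),round(w[2],2)) for w in v]
    pickle.dump(res[:10],open("res.p","wb"))
E
nproc; python3 srch.py .5
```

```text
4
1897
0.098 [-0.05  0.21  0.78  1.93 -0.76  0.9   1.42] [-1.05  0.32  0.55  2.09  0.14  0.33 -0.56]
    [ 0.419 -0.311  0.349] 0.47 0.77
    [ 0.543 -0.295  0.305] 0.29 0.51
0.079 [ 1.34  0.46 -0.96  1.5   0.5   1.26 -0.8 ] [ 0.24  0.49 -1.05  2.01  1.15  0.74 -1.39]
    [ 0.494 -0.28   0.409] -0.28 0.12
    [ 0.411 -0.526  0.401] -1.64 0.15
    [ 0.473 -0.48   0.349] -1.12 0.17
0.078 [ 1.69  0.29 -1.05  1.71  0.27  1.29 -0.84] [ 0.24  0.49 -1.05  2.01  1.15  0.74 -1.39]
    [ 0.355 -0.435  0.399] -0.19 0.07
    [ 0.346 -0.45   0.368] -1.39 0.79
    [ 0.315 -0.429  0.34 ] -1.43 0.01
```

```bash
cat > rows.py <<'E'
from h import *
def rows(g,psi,th,n=10,bar=.013,ease=False):
    s=ctrl.read_state();R0=Ro.from_quat(s["eef_rot"]);T=Rt(psi,th);x0=np.array(s["tool_pos"]);x1=np.array(g)-bar*T[:,2];rv=(R0.inv()*Ro.from_matrix(T)).as_rotvec()
    print("t",round(float(s["t"]),2),"pos",x0.round(4),"q",np.round(s["joints"],2),"F",np.round(s["contact_force"],1),"gap",round(float(s["finger_gap"]),4),"grip",round(float(s["grasp_force"]),1),"tau",np.round(s["torque"],2))
    w=rv/.15;d=(x1-x0);print("turn total",w.round(2),"tgt-frame shift",(T.T@d/.05).round(2))
    R=R0;S=[]
    a=[(1-np.cos(np.pi*k/n))/2 if ease else k/n for k in range(n+1)]
    for k in range(n):
        Rk=R0*Ro.from_rotvec(rv*a[k]);f=a[k+1]-a[k];print((Rk.inv().apply(d*f)/.05).round(2).tolist(),(w*f).round(2).tolist())
E
python3 - <<'E'
from rows import *
rows((.494,-.28,.409),-.28,.12)
E
```

```text
t 5.2 pos [ 0.3783 -0.3498  0.381 ] q [ 1.98 -0.34 -1.41  2.09  0.41  0.65 -1.2 ] F [-0.2  0.5 -0.2] gap 0.0878 grip 0.0 tau [ 0.68  0.1  -0.05]
turn total [ 3.82  3.22 -6.98] tgt-frame shift [ 1.98  1.89 -0.6 ]
[0.25, -0.02, -0.13] [0.38, 0.32, -0.7]
[0.26, -0.0, -0.12] [0.38, 0.32, -0.7]
[0.26, 0.02, -0.1] [0.38, 0.32, -0.7]
[0.26, 0.04, -0.09] [0.38, 0.32, -0.7]
[0.26, 0.06, -0.08] [0.38, 0.32, -0.7]
[0.26, 0.09, -0.08] [0.38, 0.32, -0.7]
[0.25, 0.11, -0.07] [0.38, 0.32, -0.7]
[0.24, 0.13, -0.06] [0.38, 0.32, -0.7]
[0.23, 0.15, -0.06] [0.38, 0.32, -0.7]
[0.21, 0.17, -0.06] [0.38, 0.32, -0.7]
```

>>> play_rows(moves=[{"x": 0.25,"y": -0.02,"z": -0.13,"wx": 0.38,"wy": 0.32,"wz": -0.7},{"x": 0.26,"y": 0,"z": -0.12,"wx": 0.38,"wy": 0.32,"wz": -0.7},{"x": 0.26,"y": 0.02,"z": -0.1,"wx": 0.38,"wy": 0.32,"wz": -0.7},{"x": 0.26,"y": 0.04,"z": -0.09,"wx": 0.38,"wy": 0.32,"wz": -0.7},{"x": 0.26,"y": 0.06,"z": -0.08,"wx": 0.38,"wy": 0.32,"wz": -0.7},{"x": 0.26,"y": 0.09,"z": -0.08,"wx": 0.38,"wy": 0.32,"wz": -0.7},{"x": 0.25,"y": 0.11,"z": -0.07,"wx": 0.38,"wy": 0.32,"wz": -0.7},{"x": 0.24,"y": 0.13,"z": -0.06,"wx": 0.38,"wy": 0.32,"wz": -0.7},{"x": 0.23,"y": 0.15,"z": -0.06,"wx": 0.38,"wy": 0.32,"wz": -0.7},{"x": 0.21,"y": 0.17,"z": -0.06,"wx": 0.38,"wy": 0.32,"wz": -0.7}])

```text
t: 6.2
tool_pos: [0.4934, -0.2793, 0.4213]
eef_rot: [0.794, 0.604, 0.035, 0.047]
contact_force: [-0.4, 0.9, 0.4]
finger_gap: 0.0879
grasp_force: 0.0
```

```bash
python3 - <<'E'
from rows import *
rows((.411,-.526,.401),-1.64,.15)
E
python3 srch.py .5
```

```text
t 6.2 pos [ 0.4934 -0.2793  0.4213] q [ 1.42  0.34 -1.27  1.59  0.34  1.34 -0.15] F [-0.4  0.9  0.4] gap 0.0879 grip 0.0 tau [-0.04 -0.03 -0.02]
turn total [-0.17 -1.21  9.05] tgt-frame shift [-1.3   4.92  0.89]
[-0.52, -0.03, 0.01] [-0.02, -0.12, 0.91]
[-0.51, 0.04, 0.02] [-0.02, -0.12, 0.91]
[-0.5, 0.11, 0.03] [-0.02, -0.12, 0.91]
[-0.48, 0.18, 0.04] [-0.02, -0.12, 0.91]
[-0.45, 0.24, 0.05] [-0.02, -0.12, 0.91]
[-0.42, 0.3, 0.06] [-0.02, -0.12, 0.91]
[-0.37, 0.35, 0.07] [-0.02, -0.12, 0.91]
[-0.32, 0.4, 0.07] [-0.02, -0.12, 0.91]
[-0.26, 0.44, 0.08] [-0.02, -0.12, 0.91]
[-0.2, 0.47, 0.09] [-0.02, -0.12, 0.91]
1385
0.08 [ 0.98  0.59 -1.01  1.47  0.57  1.28 -0.7 ] [ 0.24  0.49 -1.05  2.01  1.15  0.74 -1.39]
    [ 0.565 -0.265  0.384] -0.63 0.1
    [ 0.63  -0.285  0.3  ] -0.63 0.11
0.08 [ 0.55  0.43 -0.87  1.78  1.13  1.07 -1.72] [ 0.24  0.49 -1.05  2.01  1.15  0.74 -1.39]
    [ 0.581 -0.307  0.406] -1.44 0.02
    [ 0.474 -0.326  0.309] -1.42 0.12
    [ 0.698 -0.15   0.303] -0.91 0.67
0.08 [ 1.44  0.23 -0.91  1.94  0.77  0.62 -0.97] [ 0.24  0.49 -1.05  2.01  1.15  0.74 -1.39]
    [ 0.449 -0.487  0.323] -1.02 0.61
```

```bash
python3 - <<'E'
from rows import *
rows((.449,-.487,.323),-1.02,.61)
E
```

```text
t 6.2 pos [ 0.4934 -0.2793  0.4213] q [ 1.42  0.34 -1.27  1.59  0.34  1.34 -0.15] F [-0.4  0.9  0.4] gap 0.0879 grip 0.0 tau [-0.04 -0.03 -0.02]
turn total [-3.12 -1.79  4.72] tgt-frame shift [-2.93  1.39  3.11]
[-0.41, -0.01, 0.18] [-0.31, -0.18, 0.47]
[-0.41, 0.01, 0.19] [-0.31, -0.18, 0.47]
[-0.4, 0.03, 0.2] [-0.31, -0.18, 0.47]
[-0.39, 0.05, 0.21] [-0.31, -0.18, 0.47]
[-0.38, 0.07, 0.23] [-0.31, -0.18, 0.47]
[-0.37, 0.09, 0.24] [-0.31, -0.18, 0.47]
[-0.36, 0.1, 0.25] [-0.31, -0.18, 0.47]
[-0.34, 0.11, 0.27] [-0.31, -0.18, 0.47]
[-0.33, 0.12, 0.28] [-0.31, -0.18, 0.47]
[-0.31, 0.13, 0.3] [-0.31, -0.18, 0.47]
```

>>> play_rows(moves=[{"x": -0.41,"y": -0.01,"z": 0.18,"wx": -0.31,"wy": -0.18,"wz": 0.47},{"x": -0.41,"y": 0.01,"z": 0.19,"wx": -0.31,"wy": -0.18,"wz": 0.47},{"x": -0.4,"y": 0.03,"z": 0.2,"wx": -0.31,"wy": -0.18,"wz": 0.47},{"x": -0.39,"y": 0.05,"z": 0.21,"wx": -0.31,"wy": -0.18,"wz": 0.47},{"x": -0.38,"y": 0.07,"z": 0.23,"wx": -0.31,"wy": -0.18,"wz": 0.47},{"x": -0.37,"y": 0.09,"z": 0.24,"wx": -0.31,"wy": -0.18,"wz": 0.47},{"x": -0.36,"y": 0.1,"z": 0.25,"wx": -0.31,"wy": -0.18,"wz": 0.47},{"x": -0.34,"y": 0.11,"z": 0.27,"wx": -0.31,"wy": -0.18,"wz": 0.47},{"x": -0.33,"y": 0.12,"z": 0.28,"wx": -0.31,"wy": -0.18,"wz": 0.47},{"x": -0.31,"y": 0.13,"z": 0.3,"wx": -0.31,"wy": -0.18,"wz": 0.47}])

```text
t: 7.2
tool_pos: [0.4435, -0.4804, 0.3331]
eef_rot: [0.918, 0.258, 0.08, 0.291]
contact_force: [0.3, -0.1, -0.2]
finger_gap: 0.0878
grasp_force: 0.0
```

```bash
python3 - <<'E'
from rows import *
from srch import *
q=ctrl.read_state()["joints"]
for th in(.45,.5,.55,.6,.65):
    a,m,e=go2(q,tail(th));print(th,a.round(2),round(m,3),round(e,4))
    qq=q
    for w in tail(th):
        qq,m,e=go2(qq,[w]);print("   ",qq.round(2),round(m,2),round(e,4)) if th==.55 else 0
E
```

```text
0.45 [ 0.24  0.51 -1.05  1.97  1.07  0.77 -1.3 ] 0.066 0.0
0.5 [ 0.24  0.49 -1.05  2.01  1.15  0.74 -1.39] 0.075 0.0
0.55 [ 0.23  0.48 -1.05  2.05  1.25  0.72 -1.49] 0.0 0.0445
    [ 1.58  0.32 -1.1   2.22  0.78  0.29 -0.53] 0.12 0.0
    [ 1.1   0.4  -0.6   2.22  1.25  0.17 -1.02] 0.0 0.0445
    [ 1.55  0.35 -1.11  2.11  0.68  0.39 -0.44] 0.03 0.0
    [ 1.29  0.21 -1.21  2.21  0.68  0.36 -0.63] 0.19 0.0
    [ 0.98  0.12 -1.29  2.26  0.72  0.4  -0.89] 0.12 0.0
    [ 0.43  0.25 -1.24  2.12  0.96  0.69 -1.32] 0.12 0.0
    [ 0.33  0.4  -1.15  1.98  1.06  0.77 -1.29] 0.18 0.0
    [ 0.23  0.48 -1.05  2.05  1.25  0.72 -1.49] 0.27 0.0
0.6 [ 0.25  0.49 -1.08  2.08  1.37  0.73 -1.6 ] 0.0 0.0911
0.65 [ 0.26  0.49 -1.1   2.12  1.48  0.74 -1.7 ] 0.0 0.115
```

```bash
python3 - <<'E'
from rows import *
C=np.array([.4874,-.3536,.129]);d=Rt(-.4115,.5)[:,2]
rows(C-.08*d,-.4115,.5)
E
```

```text
t 7.2 pos [ 0.4435 -0.4804  0.3331] q [ 1.44  0.23 -0.92  1.93  0.77  0.64 -0.98] F [ 0.3 -0.1 -0.2] gap 0.0878 grip 0.0 tau [ 0.42  0.25 -0.06]
turn total [ 0.72  2.17 -3.46] tgt-frame shift [ 2.68 -2.14  1.62]
[0.16, -0.34, 0.06] [0.07, 0.22, -0.35]
[0.17, -0.33, 0.07] [0.07, 0.22, -0.35]
[0.19, -0.32, 0.08] [0.07, 0.22, -0.35]
[0.2, -0.31, 0.09] [0.07, 0.22, -0.35]
[0.21, -0.3, 0.1] [0.07, 0.22, -0.35]
[0.22, -0.29, 0.11] [0.07, 0.22, -0.35]
[0.24, -0.27, 0.12] [0.07, 0.22, -0.35]
[0.24, -0.26, 0.13] [0.07, 0.22, -0.35]
[0.25, -0.24, 0.14] [0.07, 0.22, -0.35]
[0.26, -0.23, 0.15] [0.07, 0.22, -0.35]
```

>>> play_rows(moves=[{"x": 0.16,"y": -0.34,"z": 0.06,"wx": 0.07,"wy": 0.22,"wz": -0.35},{"x": 0.17,"y": -0.33,"z": 0.07,"wx": 0.07,"wy": 0.22,"wz": -0.35},{"x": 0.19,"y": -0.32,"z": 0.08,"wx": 0.07,"wy": 0.22,"wz": -0.35},{"x": 0.2,"y": -0.31,"z": 0.09,"wx": 0.07,"wy": 0.22,"wz": -0.35},{"x": 0.21,"y": -0.3,"z": 0.1,"wx": 0.07,"wy": 0.22,"wz": -0.35},{"x": 0.22,"y": -0.29,"z": 0.11,"wx": 0.07,"wy": 0.22,"wz": -0.35},{"x": 0.24,"y": -0.27,"z": 0.12,"wx": 0.07,"wy": 0.22,"wz": -0.35},{"x": 0.24,"y": -0.26,"z": 0.13,"wx": 0.07,"wy": 0.22,"wz": -0.35},{"x": 0.25,"y": -0.24,"z": 0.14,"wx": 0.07,"wy": 0.22,"wz": -0.35},{"x": 0.26,"y": -0.23,"z": 0.15,"wx": 0.07,"wy": 0.22,"wz": -0.35}])

```text
t: 8.2
tool_pos: [0.4463, -0.3349, 0.2102]
eef_rot: [0.807, 0.536, 0.137, 0.207]
contact_force: [0.5, -0.6, -0.3]
finger_gap: 0.088
grasp_force: 0.0
```

```bash
python3 - <<'E'
from rows import *
C=np.array([.4874,-.3536,.129])
rows(C,-.4115,.5)
c=cap("wrist");P=cloud(c);m=(c["z_map"]>0)&(abs(P[...,0]-.475)<.07)&(abs(P[...,1]+.382)<.08)
q=P[m&(P[...,2]>.1)&(P[...,2]<.17)];e=np.array([.4,.9165]);y=(q[:,:2]-[.4738,-.3848])@e;o=(q[:,:2]-[.4738,-.3848])@[.9165,-.4]
for a in range(-60,61,10):
    k=abs(y*1000-a)<5
    if k.any():print(a,k.sum(),(o[k].mean()*1000).round(1),(q[k,2].mean()*1000).round(1))
cv2.imwrite("pics/w2.png",c["frame"])
E
```

```text
t 8.2 pos [ 0.4463 -0.3349  0.2102] q [ 1.6   0.34 -1.16  2.17  0.68  0.4  -0.43] F [ 0.5 -0.6 -0.3] gap 0.088 grip 0.0 tau [ 0.14  0.35 -0.04]
turn total [ 0.01 -0.04  0.07] tgt-frame shift [-0.01  0.01  1.6 ]
[-0.0, 0.0, 0.16] [0.0, -0.0, 0.01]
[-0.0, 0.0, 0.16] [0.0, -0.0, 0.01]
[-0.0, 0.0, 0.16] [0.0, -0.0, 0.01]
[-0.0, 0.0, 0.16] [0.0, -0.0, 0.01]
[-0.0, 0.0, 0.16] [0.0, -0.0, 0.01]
[-0.0, 0.0, 0.16] [0.0, -0.0, 0.01]
[-0.0, 0.0, 0.16] [0.0, -0.0, 0.01]
[-0.0, 0.0, 0.16] [0.0, -0.0, 0.01]
[-0.0, 0.0, 0.16] [0.0, -0.0, 0.01]
[-0.0, 0.0, 0.16] [0.0, -0.0, 0.01]
-50 86 -1.8 106.6
-40 61 -3.2 129.5
-30 84 -3.1 137.7
-20 97 -3.0 145.5
-10 120 -2.4 151.7
0 149 -2.0 153.6
10 173 -2.1 151.0
20 190 -2.4 144.7
30 184 -2.5 136.7
40 190 -9.8 132.4
50 227 -2.8 116.5
60 17 -0.9 110.9
```

View pics/w2.png

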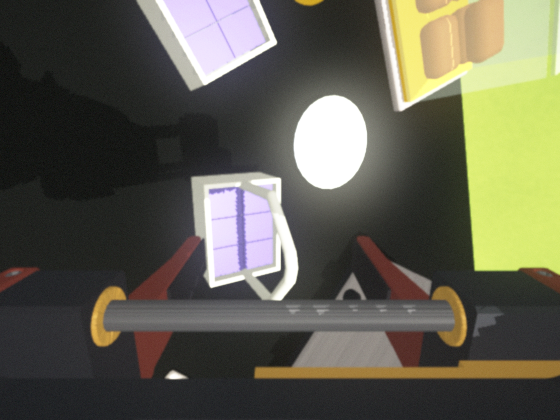

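The wrist view shows the handle bar (about (285,240)) lying between the two fingers, square to the closing line, and its peak where I measured it. I'll advance now.

>>> play_rows(moves=[{"x": 0,"y": 0,"z": 0.16,"wx": 0,"wy": 0,"wz": 0},{"x": 0,"y": 0,"z": 0.16,"wx": 0,"wy": 0,"wz": 0},{"x": 0,"y": 0,"z": 0.16,"wx": 0,"wy": 0,"wz": 0},{"x": 0,"y": 0,"z": 0.16,"wx": 0,"wy": 0,"wz": 0},{"x": 0,"y": 0,"z": 0.16,"wx": 0,"wy": 0,"wz": 0.07},{"x": 0,"y": 0,"z": 0.16,"wx": 0,"wy": 0,"wz": 0},{"x": 0,"y": 0,"z": 0.16,"wx": 0,"wy": 0,"wz": 0},{"x": 0,"y": 0,"z": 0.16,"wx": 0,"wy": 0,"wz": 0},{"x": 0,"y": 0,"z": 0.16,"wx": 0,"wy": 0,"wz": 0},{"x": 0,"y": 0,"z": 0.16,"wx": 0,"wy": 0,"wz": 0}])

```text
t: 9.25
tool_pos: [0.4822, -0.351, 0.1406]
eef_rot: [0.811, 0.53, 0.138, 0.206]
contact_force: [0.5, -0.7, -0.6]
finger_gap: 0.0875
grasp_force: 0.0
```

```bash
python3 - <<'E'
from rows import *
C=np.array([.4874,-.3536,.129])
rows(C,-.4115,.5,1)
E
```

```text
t 9.25 pos [ 0.4822 -0.351   0.1406] q [ 1.25  0.44 -0.81  2.16  0.99  0.28 -0.76] F [ 0.5 -0.7 -0.6] gap 0.0875 grip 0.0 tau [0.1  0.4  0.03]
turn total [ 0.01 -0.03 -0.02] tgt-frame shift [-0.01 -0.01 -0.  ]
[-0.01, -0.01, -0.0] [0.01, -0.03, -0.02]
```

Now I'll close the gripper.

>>> play_rows(moves=[{"x": 0,"y": 0,"z": 0,"wx": 0,"wy": 0,"wz": 0},{"x": 0,"y": 0,"z": 0,"wx": 0,"wy": 0,"wz": 0},{"x": 0,"y": 0,"z": 0,"wx": 0,"wy": 0,"wz": 0},{"x": 0,"y": 0,"z": 0,"wx": 0,"wy": 0,"wz": 0},{"x": 0,"y": 0,"z": 0,"wx": 0,"wy": 0,"wz": 0},{"x": 0,"y": 0,"z": 0,"wx": 0,"wy": 0,"wz": 0},{"x": 0,"y": 0,"z": 0,"wx": 0,"wy": 0,"wz": 0},{"x": 0,"y": 0,"z": 0,"wx": 0,"wy": 0,"wz": 0},{"x": 0,"y": 0,"z": 0,"wx": 0,"wy": 0,"wz": 0},{"x": 0,"y": 0,"z": 0,"wx": 0,"wy": 0,"wz": 0}], claw=-1)

```text
t: 10.25
tool_pos: [0.4822, -0.3509, 0.1409]
eef_rot: [0.81, 0.531, 0.138, 0.207]
contact_force: [-0.8, -3.5, 4.4]
finger_gap: 0.0119
grasp_force: 30.0
```

```bash
python3 - <<'E'
from rows import *
C=np.array([.4874,-.3536,.129])
rows(C+[0,0,.08],-.4115,.5,10)
E
```

```text
t 10.25 pos [ 0.4822 -0.3509  0.1409] q [ 1.25  0.44 -0.81  2.16  0.99  0.28 -0.76] F [-0.8 -3.5  4.4] gap 0.0119 grip 30.0 tau [-0.89  0.33 -0.03]
turn total [ 0.01 -0.03 -0.  ] tgt-frame shift [-0.01  0.76 -1.4 ]
[-0.0, 0.08, -0.14] [0.0, -0.0, -0.0]
[-0.0, 0.08, -0.14] [0.0, -0.0, -0.0]
[-0.0, 0.08, -0.14] [0.0, -0.0, -0.0]
[-0.0, 0.08, -0.14] [0.0, -0.0, -0.0]
[-0.0, 0.08, -0.14] [0.0, -0.0, -0.0]
[-0.0, 0.08, -0.14] [0.0, -0.0, -0.0]
[-0.0, 0.08, -0.14] [0.0, -0.0, -0.0]
[-0.0, 0.08, -0.14] [0.0, -0.0, -0.0]
[-0.0, 0.08, -0.14] [0.0, -0.0, -0.0]
[-0.0, 0.08, -0.14] [0.0, -0.0, -0.0]
```

>>> play_rows(moves=[{"x": 0,"y": 0.03,"z": -0.05,"wx": 0,"wy": 0,"wz": 0},{"x": 0,"y": 0.05,"z": -0.1,"wx": 0,"wy": 0,"wz": 0},{"x": 0,"y": 0.08,"z": -0.14,"wx": 0,"wy": 0,"wz": 0},{"x": 0,"y": 0.1,"z": -0.18,"wx": 0,"wy": 0,"wz": 0},{"x": 0,"y": 0.1,"z": -0.18,"wx": 0,"wy": 0,"wz": 0},{"x": 0,"y": 0.1,"z": -0.18,"wx": 0,"wy": 0,"wz": 0},{"x": 0,"y": 0.1,"z": -0.18,"wx": 0,"wy": 0,"wz": 0},{"x": 0,"y": 0.1,"z": -0.18,"wx": 0,"wy": 0,"wz": 0},{"x": 0,"y": 0.08,"z": -0.14,"wx": 0,"wy": 0,"wz": 0},{"x": 0,"y": 0.04,"z": -0.07,"wx": 0,"wy": 0,"wz": 0}])

```text
t: 11.25
tool_pos: [0.4822, -0.3508, 0.2212]
eef_rot: [0.811, 0.53, 0.138, 0.206]
contact_force: [-0.5, -0.6, -4.2]
finger_gap: 0.0092
grasp_force: 29.8
```

```bash
python3 - <<'E'
from rows import *
from srch import go2
q=ctrl.read_state()["joints"]
H=np.array([.596,.255,.225])
for w in [((.55,-.15,.235),-.2,.5,10),((.53,.05,.24),0.,.5,10),((.52,.245,.26),.125,.6,10),(H+[0,0,.035],.125,.62,8),(H-[0,0,.03],.125,.62,8)]:
    q,m,e=go2(q,[w]);print(q.round(2),round(m,2),round(e,4))
rows((.55,-.15,.235),-.2,.5,10,ease=False)
s=cap("side");cv2.imwrite("pics/s2.png",cv2.resize(s["frame"][100:250,280:480],None,fx=4,fy=4,interpolation=2))
c=cap("top");P=cloud(s);m=np.zeros((420,560),bool);m[100:230,300:460]=1
E
```

```text
[ 1.22  0.28 -1.19  2.14  0.7   0.48 -0.65] 0.22 0.0
[ 0.95  0.18 -1.29  2.2   0.71  0.5  -0.86] 0.12 0.0
[ 0.4   0.22 -1.21  2.16  1.04  0.64 -1.41] 0.13 0.0
[ 0.31  0.37 -1.12  2.03  1.16  0.71 -1.41] 0.22 0.0
[ 0.21  0.46 -1.02  2.1   1.39  0.69 -1.64] 0.31 0.0
t 11.25 pos [ 0.4822 -0.3508  0.2212] q [ 1.51  0.38 -1.11  2.08  0.7   0.45 -0.46] F [-0.5 -0.6 -4.2] gap 0.0092 grip 29.8 tau [0.4  0.63 0.  ]
turn total [ 0.01  0.65 -1.25] tgt-frame shift [ 4.21  0.6  -0.25]
[0.42, -0.02, -0.07] [0.0, 0.06, -0.12]
[0.42, -0.01, -0.06] [0.0, 0.06, -0.12]
[0.42, -0.0, -0.06] [0.0, 0.06, -0.12]
[0.42, 0.0, -0.05] [0.0, 0.06, -0.12]
[0.42, 0.01, -0.05] [0.0, 0.06, -0.12]
[0.42, 0.02, -0.05] [0.0, 0.06, -0.12]
[0.42, 0.03, -0.04] [0.0, 0.06, -0.12]
[0.42, 0.04, -0.04] [0.0, 0.06, -0.12]
[0.42, 0.04, -0.03] [0.0, 0.06, -0.12]
[0.42, 0.05, -0.03] [0.0, 0.06, -0.12]
```

View pics/s2.png

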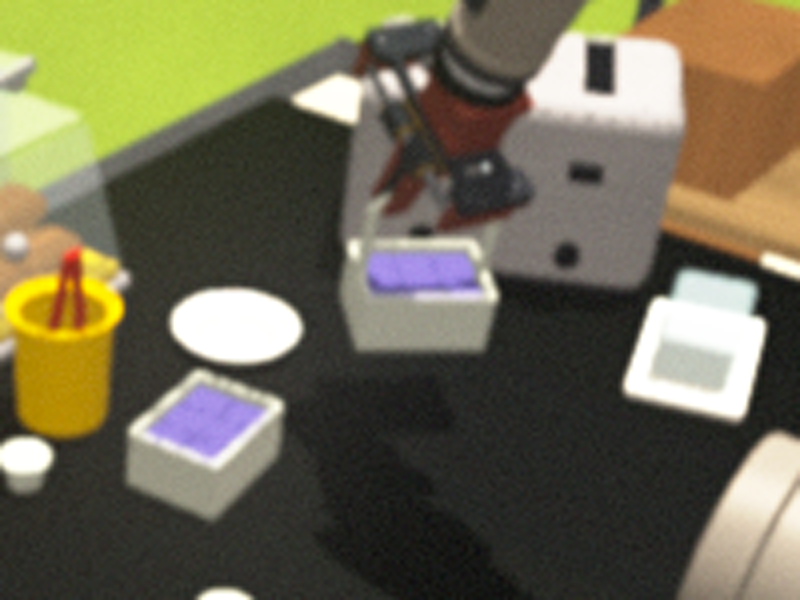

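The side crop shows the caddy clear of the counter and level-looking at crop (420,290). I'll measure its real pose from depth before carrying it.

```bash
cat > pose.py <<'E'
from h import *
def caddy(g,names=("side","top"),r=.11):
    """rim plane of the held tub near grasp point g (depth cloud, white/purple points 80..55 mm below grip)"""
    for n in names:
        c=cap(n);P=cloud(c).reshape(-1,3);B=c["frame"].reshape(-1,3).astype(int)
        k=(c["z_map"].ravel()>0)&(np.linalg.norm(P[:,:2]-g[:2],axis=1)<r)&(P[:,2]<g[2]-.055)&(P[:,2]>g[2]-.14)
        k0=k&(B[:,0]-B[:,1]>25)  # purple jam
        q=P[k0]
        if len(q)<30:print(n,"few",len(q));continue
        q=q[abs(q[:,2]-np.median(q[:,2]))<.02]
        A=np.c_[q[:,:2]-q[:,:2].mean(0),np.ones(len(q))];s=np.linalg.lstsq(A,q[:,2],rcond=None)[0]
        r_=cv2.minAreaRect(q[:,:2].astype(np.float32));print(n,len(q),"jam centre",q.mean(0).round(4),"slopes",s.round(3),"rect",np.round(r_[0],3),np.round(r_[1],3),round(r_[2],1))
E
python3 - <<'E'
from pose import *
caddy((.4874,-.3536,.209))
E
```

```text
side 275 jam centre [ 0.471  -0.3914  0.1277] slopes [ 0.067 -0.027  0.128] rect [ 0.472 -0.392] [0.094 0.068] 39.9
top 276 jam centre [ 0.4868 -0.3566  0.1265] slopes [ 0.082 -0.007  0.126] rect [ 0.49  -0.366] [0.046 0.076] 41.6
```

The jam surface is level at z = 0.127, as expected. But the tub's long side now points at 40° instead of 67°: the sloping bar aligned itself with the tilted pads, so the caddy yawed about −26.5° relative to the tool. That matches the geometry. I can compensate with the tool yaw at the hook (ψ ≈ 0.59), so I'll check reach and clearances for that.

```bash
cat > clr.py <<'E'
from h import *
YH=.125;SEAT=np.array([.5885,.2205,.215]);RH=Ro.from_euler("z",YH).as_matrix()
def clear(tcp,R):
    """body box (75x178, from 58 mm behind TCP) vs guard sheet; finger vs hook tip. hook frame mm"""
    out=[]
    o=RH.T@(tcp-SEAT);A=RH.T@R
    best=9
    for s in np.linspace(.058,.20,30):
        for a in np.linspace(-.0375,.0375,7):
            for b in np.linspace(-.089,.089,40):
                X=o+A@[a,b,-s]
                if X[2]>.112 and X[2]<.138: best=min(best,.05-X[0])
    tip=A.T@(np.array([-.028,0,.022])-o)
    return "guard gap mm",round(best*1000,1),"hook tip in tool mm",(tip*1000).round(1),"shank in tool",(A.T@(np.array([.068,0,.06])-o)*1000).round(0)
E
python3 - <<'E'
from clr import *
from srch import go2
q0=ctrl.read_state()["joints"]
for ph in(.57,):
 for th in(.5,.6,.7):
  psi=.125+.46;q=q0
  gp=lambda x,z:SEAT+RH@[x,.034,z-.021]   # grip point for peak at hook-frame (x,0,z)
  W=[((.55,-.15,.24),0.,.5,10),((.52,.05,.25),.35,.5,10),(gp(-.07,.045),psi,th,10),(gp(.002,.038),psi,th,8),(gp(.002,-.02),psi,th,8)]
  for w in W:
    q,m,e=go2(q,[w]);print(th,np.round(w[0],3),q.round(2),round(m,2),round(e,4))
  for z in(.038,.009):
    R=Rt(psi,th);print(z,clear(gp(.002,z)-.013*R[:,2],R))
E
```

```text
0.5 [ 0.55 -0.15  0.24] [ 1.39  0.38 -1.34  2.11  0.65  0.5  -0.35] 0.07 0.0
0.5 [0.52 0.05 0.25] [ 1.24  0.23 -1.41  2.19  0.35  0.45 -0.1 ] 0.0 0.0794
0.5 [0.515 0.246 0.239] [ 0.53  0.27 -1.18  2.13  0.59  0.46 -0.46] 0.01 0.0
0.5 [0.586 0.254 0.232] [ 0.4   0.41 -1.05  2.    0.7   0.51 -0.49] 0.25 0.0
0.5 [0.586 0.254 0.174] [ 0.26  0.45 -0.89  2.06  0.87  0.39 -0.65] 0.22 0.0
0.038 ('guard gap mm', np.float64(-8.1), 'hook tip in tool mm', array([-17.1, -34.4, -11.5]), 'shank in tool', array([-60.,  59.,  -4.]))
0.009 ('guard gap mm', np.float64(2.4), 'hook tip in tool mm', array([-17.1, -20.5, -37. ]), 'shank in tool', array([-60.,  73., -29.]))
0.6 [ 0.55 -0.15  0.24] [ 1.39  0.38 -1.34  2.11  0.65  0.5  -0.35] 0.07 0.0
0.6 [0.52 0.05 0.25] [ 1.24  0.23 -1.41  2.19  0.35  0.45 -0.1 ] 0.0 0.0794
0.6 [0.515 0.246 0.239] [ 0.5   0.21 -1.1   2.21  0.63  0.28 -0.5 ] 0.0 0.0
0.6 [0.586 0.254 0.232] [ 0.35  0.35 -0.95  2.08  0.76  0.33 -0.56] 0.11 0.0
0.6 [0.586 0.254 0.174] [ 0.1   0.37 -0.65  2.14  1.02  0.18 -0.83] 0.01 0.0
0.038 ('guard gap mm', np.float64(1.5), 'hook tip in tool 
[... 182 characters left out ...]
 tool', array([-60.,  77., -22.]))
0.7 [ 0.55 -0.15  0.24] [ 1.39  0.38 -1.34  2.11  0.65  0.5  -0.35] 0.07 0.0
0.7 [0.52 0.05 0.25] [ 1.24  0.23 -1.41  2.19  0.35  0.45 -0.1 ] 0.0 0.0794
0.7 [0.515 0.246 0.239] [ 0.31  0.14 -0.87  2.29  0.76  0.17 -0.66] 0.0 0.0899
0.7 [0.586 0.254 0.232] [ 0.21  0.28 -0.75  2.16  0.95  0.17 -0.77] 0.0 0.0467
0.7 [0.586 0.254 0.174] [ 0.21  0.4  -0.76  2.2   1.97  0.18 -1.74] 0.0 0.1074
0.038 ('guard gap mm', np.float64(11.3), 'hook tip in tool mm', array([-17.1, -28.9, -17.9]), 'shank in tool', array([-60.,  61.,   8.]))
0.009 ('guard gap mm', np.float64(22.6), 'hook tip in tool mm', array([-17.1, -10.2, -40. ]), 'shank in tool', array([-60.,  80., -14.]))
```

```bash
cat > fam.py <<'E'
from clr import *
import srch
from srch import fkR,err,jac,LO,HI,PP
from scipy.optimize import least_squares
SL=np.arctan2(32,40)
def Rc(side,al,be,flip=0):
    b=np.array([0,-side*np.cos(SL),np.sin(SL)]);w=np.array([0,side*np.sin(SL),np.cos(SL)]);x=np.array([1.,0,0])
    n=np.cos(al)*x+np.sin(al)*w;t=np.sin(al)*x-np.cos(al)*w;t=np.cos(be)*t+np.sin(be)*b
    if flip:n=-n
    return np.stack([np.cross(n,t),n,t],1)
def gp(side,ygr=.034): return np.array([0,side*ygr,-(.150-(.147-(ygr-.012)*.8))])  # grip point rel. to peak
def tool(peak,yaw,side,al,be,flip=0,bar=.013,ygr=.034):
    Z=Ro.from_euler("z",yaw).as_matrix();R=Z@Rc(side,al,be,flip);return peak+Z@gp(side,ygr)-bar*R[:,2],R
def ik(x,R,n=10,seed=0):
    r=np.random.default_rng(seed);o=[];RR=Ro.from_matrix(R)
    for k in range(n):
        s=LO+(HI-LO)*r.random(7);s[0]=np.clip(-np.arctan2(x[1],x[0])+r.uniform(-.9,.9),-2.9,2.9)
        for _ in range(60):
            e=err(s,x,RR,PP);J=jac(s,PP);mid=(LO+HI)/2
            dq=J.T@np.linalg.solve(J@J.T+1e-3*np.eye(6),e);N=np.eye(7)-np.linalg.pinv(J)@J
            dq=np.clip(dq,-.3,.3)+N@(.1*(mid-s)/((HI-LO)/2)**2*.5);s=np.clip(s+dq,LO+.02,HI-.02)
        for _ in range(4):
            e=err(s,x,RR,PP);J=jac(s,PP);s=np.clip(s+J.T@np.linalg.solve(J@J.T+1e-6*np.eye(6),e),LO,HI)
        if np.linalg.norm(err(s,x,RR,PP))<1e-3:o.append((np.minimum(s-LO,HI-s).min(),s))
    return max(o,key=lambda a:a[0]) if o else (-1,None)
def hooktool(xp,zp,*a,**k): return tool(SEAT+RH@[xp,0,zp],YH,*a,**k)
E
cat > f1.py <<'E'
from fam import *
from multiprocessing import Pool
def f(a):
    side,al,be,fl=a
    x,R=hooktool(.002,.038,*a);c=clear(x,R);g=c[1];
    if g<10:return None
    x2,R2=hooktool(.002,-.02,*a);tip=clear(*hooktool(.002,.009,*a))[3]
    m1,q1=ik(x,R);
    if m1<.1:return None
    m2,q2=ik(x2,R2)
    if m2<.1:return None
    best=(-1,)
    for yaw in np.arange(-1.6,.5,.3):
        xp,Rp=tool(np.array([.475,-.385,.15]),yaw,*a);m,q=ik(xp,Rp,6)
        if m>best[0]:best=(m,yaw,q)
    return (min(m1,m2,best[0]),a,g,tip,m1,m2,best,q1)
if __name__=="__main__":
    L=[(s,al,be,fl) for s in(1,-1) for al in(.5,.6,.7,.8) for be in(-.6,-.3,0,.3,.6) for fl in(0,1)]
    with Pool() as p:r=[x for x in p.map(f,L,1) if x]
    r.sort(key=lambda x:-x[0])
    for x in r[:14]:print(round(x[0],2),x[1],"g",x[2],x[3],round(x[4],2),round(x[5],2),"pick",round(x[6][0],2),round(x[6][1],2) if len(x[6])>1 else "",x[7].round(2))
E
time timeout 560 python3 f1.py
```

```text
0.64 (1, 0.6, 0.6, 0) g 47.0 [-51.1 -21.9  22.5] 0.64 0.64 pick 0.69 -1.0 [-1.48  0.9   0.69  1.8   0.83  1.25 -1.27]
0.61 (1, 0.5, 0.6, 0) g 31.4 [-49.8 -23.9  24.4] 0.61 0.67 pick 0.66 -1.0 [-1.44  0.9   0.66  1.74  0.77  1.31 -1.16]
0.58 (1, 0.6, 0.6, 1) g 47.0 [51.1 21.9 22.5] 0.58 0.64 pick 0.58 -1.0 [-1.38  0.85  0.52  1.8   0.92  1.34  1.78]
0.58 (1, 0.7, 0.6, 1) g 62.6 [52.3 19.7 20.7] 0.58 0.59 pick 0.61 -1.0 [-1.4   0.85  0.52  1.86  0.99  1.31  1.66]
0.57 (1, 0.7, 0.6, 0) g 62.6 [-52.3 -19.7  20.7] 0.57 0.58 pick 0.63 -1.0 [-1.56  0.94  0.77  1.87  0.86  1.16 -1.37]
0.55 (1, 0.5, 0.6, 1) g 31.4 [49.8 23.9 24.4] 0.57 0.55 pick 0.55 -1.0 [-1.39  0.88  0.59  1.75  0.81  1.35  1.93]
0.54 (1, 0.6, 0.3, 0) g 19.1 [-51.6 -21.9   6.9] 0.55 0.54 pick 0.71 -1.3 [-1.    0.57  0.01  1.89  1.11  1.36 -1.4 ]
0.54 (1, 0.6, 0.3, 1) g 19.1 [51.6 21.9  6.9] 0.55 0.54 pick 0.61 -1.3 [-0.98  0.58 -0.02  1.89  1.12  1.37  1.72]
0.52 (1, 0.8, 0.6, 1) g 86.7 [53.4 17.3 19.2] 0.52 0.54 pick 0.6 -1.0 [-1.42  0.86  0.52  1.92  1.07  1.29  1.53]
0.48 (1, 0.7, 0.3, 0) g 30.8 [-52.3 -19.7   4.9] 0.48 0.48 pick 0.71 -1.3 [-1.    0.56 -0.01  1.96  1.22  1.34 -1.52]
0.48 (1, 0.7, 0.3, 1) g 30.8 [52.3 19.7  4.9] 0.48 0.48 pick 0.64 -1.3 [-0.92  0.58 -0.13  1.96  1.25  1.4   1.59]
0.47 (1, 0.6, 0, 0) g 14.6 [-47.5 -21.9  -8.1] 0.51 0.47 pick 0.74 -1.6 [-0.28  0.54 -0.82  1.93  1.3   1.4  -1.38]
0.45 (1, 0.6, 0, 1) g 14.6 [47.5 21.9 -8.1] 0.48 0.45 pick 0.66 -1.6 [-0.53  0.46 -0.5   1.96  1.2   1.25  1.78]
0.44 (1, 0.8, 0.6, 0) g 86.7 [-53.4 -17.3  19.2] 0.44 0.47 pick 0.55 -1.3 [-1.72  1.12  1.02  1.93  0.72  0.92 -1.34]
real	2m13.987s
user	8m23.956s
sys	0m0.337s
```

A better grip exists: on the same left shoulder, the tool leaning left and forward with the pad plane containing the bar (alpha 0.7, beta 0.3). It leaves about 30 mm to the guard and good joint margins. I'll set the caddy back down and regrasp.

>>> play_rows(moves=[{"x": 0,"y": -0.03,"z": 0.06,"wx": 0,"wy": 0,"wz": 0},{"x": 0,"y": -0.08,"z": 0.14,"wx": 0,"wy": 0,"wz": 0},{"x": 0,"y": -0.1,"z": 0.18,"wx": 0,"wy": 0,"wz": 0},{"x": 0,"y": -0.1,"z": 0.18,"wx": 0,"wy": 0,"wz": 0},{"x": 0,"y": -0.1,"z": 0.18,"wx": 0,"wy": 0,"wz": 0},{"x": 0,"y": -0.1,"z": 0.18,"wx": 0,"wy": 0,"wz": 0},{"x": 0,"y": -0.1,"z": 0.18,"wx": 0,"wy": 0,"wz": 0},{"x": 0,"y": -0.08,"z": 0.14,"wx": 0,"wy": 0,"wz": 0},{"x": 0,"y": -0.05,"z": 0.09,"wx": 0,"wy": 0,"wz": 0},{"x": 0,"y": -0.02,"z": 0.03,"wx": 0,"wy": 0,"wz": 0}])

```text
t: 12.45
tool_pos: [0.4833, -0.3498, 0.1429]
eef_rot: [0.81, 0.531, 0.139, 0.207]
contact_force: [1.6, 0.2, 2.8]
finger_gap: 0.009
grasp_force: 30.0
```

```bash
python3 - <<'E'
from pose import *
s=ctrl.read_state();print(np.round(s["tool_pos"],4),np.round(s["contact_force"],1),np.round(s["torque"],2))
caddy((.4874,-.3536,.129))
E
```

```text
[ 0.4833 -0.3498  0.1429] [1.6 0.2 2.8] [ 0.19 -0.05  0.18]
side 287 jam centre [ 0.47   -0.388   0.0503] slopes [ 0.044 -0.026  0.05 ] rect [ 0.467 -0.384] [0.096 0.083] 44.3
top 211 jam centre [ 0.4879 -0.354   0.0494] slopes [ 0.076 -0.021  0.049] rect [ 0.491 -0.362] [0.038 0.074] 41.9
```

>>> play_rows(moves=[{"x": 0,"y": 0,"z": 0,"wx": 0,"wy": 0,"wz": 0},{"x": 0,"y": 0,"z": 0,"wx": 0,"wy": 0,"wz": 0},{"x": 0,"y": 0,"z": 0,"wx": 0,"wy": 0,"wz": 0},{"x": 0,"y": 0,"z": 0,"wx": 0,"wy": 0,"wz": 0},{"x": 0,"y": 0,"z": 0,"wx": 0,"wy": 0,"wz": 0},{"x": 0,"y": 0,"z": -0.3,"wx": 0,"wy": 0,"wz": 0},{"x": 0,"y": 0,"z": -0.4,"wx": 0,"wy": 0,"wz": 0},{"x": 0,"y": 0,"z": -0.5,"wx": 0,"wy": 0,"wz": 0},{"x": 0,"y": 0,"z": -0.5,"wx": 0,"wy": 0,"wz": 0},{"x": 0,"y": 0,"z": -0.4,"wx": 0,"wy": 0,"wz": 0}], claw=1)

```text
t: 13.55
tool_pos: [0.4351, -0.3302, 0.2357]
eef_rot: [0.811, 0.531, 0.138, 0.206]
contact_force: [-0.1, -0.4, 0.1]
finger_gap: 0.0854
grasp_force: 0.0
```

```bash
cat >> pose.py <<'E'
def handle(c,z0,xy,r=.075,lo=.105,hi=.16):
    """handle centre/direction from cloud: z0 = underside height"""
    P=cloud(c);m=(c["z_map"]>0)&(np.linalg.norm(P[...,:2]-np.array(xy),axis=-1)<r);q=P[m&(P[...,2]>z0+lo)&(P[...,2]<z0+hi)]
    if len(q)<20:print("few",len(q));return
    w,v=np.linalg.eigh(np.cov(q[:,:2].T));e=v[:,1]*np.sign(v[1,1]);y=(q[:,:2]-q[:,:2].mean(0))@e
    mid=q[:,:2].mean(0)+e*(y.min()+y.max())/2;k=y-(y.min()+y.max())/2
    print(len(q),"mid",mid.round(4),"yaw",np.arctan2(-e[0],e[1]).round(3),"span",(y.max()-y.min()).round(4),"widths",np.sqrt(w).round(4),"top z",q[:,2].max().round(4), "top at",q[q[:,2]>q[:,2].max()-.004].mean(0).round(4))
E
python3 - <<'E'
from pose import *
s=ctrl.read_state();print(np.round(s["tool_pos"],4),np.round(s["joints"],2))
for n in("top","side","wrist"):
    c=cap(n);print(n);handle(c,0,(.475,-.385));pickle.dump(c,open(n+"2.p","wb"))
    if n=="top":
        P=cloud(c);k=(np.linalg.norm(P[...,:2]-[.475,-.385],axis=-1)<.085)&(P[...,2]>.042)&(P[...,2]<.075);print(cv2.minAreaRect(P[k][:,:2].astype(np.float32)))
E
```

```text
[ 0.4351 -0.3302  0.2357] [ 1.74  0.31 -1.29  2.16  0.56  0.44 -0.33]
top
107 mid [ 0.4718 -0.3783] yaw -0.74 span 0.1095 widths [0.0029 0.0188] top z 0.155 top at [ 0.4779 -0.3722  0.1523]
((0.47162216901779175, -0.3809744417667389), (0.11215470731258392, 0.0856298953294754), 48.311214447021484)
side
114 mid [ 0.469  -0.3794] yaw -0.732 span 0.1127 widths [0.003 0.035] top z 0.1568 top at [ 0.471  -0.3782  0.1554]
wrist
1372 mid [ 0.4674 -0.3801] yaw -0.737 span 0.1128 widths [0.0023 0.0322] top z 0.1561 top at [ 0.4686 -0.3808  0.1538]
```

```bash
cat > f2.py <<'E'
from fam import *
from multiprocessing import Pool
import time
PK=np.array([.4705,-.3805,.15]);YAW=-.735
def walk(q,wps):
    q=np.array(q,float);mm=9;ee=0;Q=[]
    for x1,R1,n in wps:
        x0,R0=fkR(q,PP);rv=(R0.inv()*Ro.from_matrix(R1)).as_rotvec()
        for k in range(1,n+1):
            a=k/n;x=x0+a*(x1-x0);R=R0*Ro.from_rotvec(a*rv)
            for _ in range(2):
                J=jac(q,PP);q=np.clip(q+J.T@np.linalg.solve(J@J.T+1e-5*np.eye(6),err(q,x,R,PP)),LO,HI)
            mm=min(mm,np.minimum(q-LO,HI-q).min());ee=max(ee,np.linalg.norm(err(q,x,R,PP)))
        Q.append((q.round(2),round(mm,2),round(ee,3)))
    return q,mm,ee,Q
def tl(a):
    x,R=tool(PK,YAW,*a);W=[(x-.08*R[:,2],R,10),(x,R,8)]
    for p,y in(((.4705,-.3805,.24),YAW),((.53,-.15,.255),-.35),((.51,.05,.255),-.1)):
        X,RR=tool(np.array(p),y,*a);W.append((X,RR,12))
    for xp,zp in((-.075,.04),(.002,.04),(.002,-.02)):
        X,RR=hooktool(xp,zp,*a);W.append((X,RR,10))
    return W
def one(z):
    seed,q,a=z;r=np.random.default_rng(seed);v=[]
    for k in range(r.integers(0,3) if seed>0 else 0):
        ang=r.uniform(-.9,.1);rad=r.uniform(.5,.7);v.append((np.array([rad*np.cos(ang),rad*np.sin(ang),r.uniform(.28,.42)]),Rt(ang+r.uniform(-1.2,1),r.uniform(0,.7)),12))
    w=v+tl(a)
    q2,m,e,Q=walk(q,w[:len(v)+2])
    if e>.02:return -e,v,a,Q
    q2,m2,e2,Q2=walk(q2,w[len(v)+2:]);return min(m,m2)-max(e,e2)*50*(max(e,e2)>.002),v,a,Q+Q2
if __name__=="__main__":
    q=ctrl.read_state()["joints"];t=time.time();res=[]
    L=[(s,q,(1,al,be,0)) for s in range(400) for al,be in((.7,.3),(.7,0.),(.7,.6))]
    with Pool() as p:
        for x in p.imap_unordered(one,L):
            res.append(x)
            if time.time()-t>150:p.terminate();break
    res.sort(key=lambda x:-x[0]);print(len(res))
    for x in res[:3]:
        print(round(x[0],3),x[2]);[print("  via",w[0].round(3).tolist(),Ro.from_matrix(w[1]).as_quat().round(3).tolist()) for w in x[1]];[print("    ",*y) for y in x[3]]
    pickle.dump(res[:5],open("res2.p","wb"))
E
python3 f2.py
```

```text
1200
0.179 (1, 0.7, 0.0, 0)
  via [0.387, -0.418, 0.327] [0.939, -0.176, -0.054, 0.291]
     [ 1.1   0.27 -0.83  1.87  0.84  1.28 -2.  ] 0.2 0.0
     [ 0.7   0.52 -0.91  2.24  1.49  1.34 -1.65] 0.2 0.0
     [ 0.75  0.64 -0.81  2.22  1.66  1.3  -1.68] 0.2 0.0
     [ 0.83  0.45 -0.88  2.17  1.5   1.24 -1.48] 0.23 0.0
     [ 0.54  0.42 -1.08  2.25  1.44  1.32 -1.5 ] 0.19 0.0
     [ 0.18  0.48 -1.2   2.24  1.35  1.5  -1.6 ] 0.18 0.0
     [-0.11  0.6  -1.2   2.12  1.4   1.6  -1.57] 0.18 0.0
     [-0.08  0.66 -1.13  2.    1.5   1.57 -1.46] 0.18 0.0
     [-0.13  0.75 -1.07  2.03  1.57  1.58 -1.56] 0.18 0.0
0.178 (1, 0.7, 0.0, 0)
  via [0.483, -0.427, 0.379] [0.964, -0.046, -0.012, 0.261]
  via [0.43, -0.419, 0.391] [0.958, -0.056, -0.016, 0.281]
     [ 1.06  0.31 -0.84  1.68  0.8   1.26 -1.67] 0.19 0.0
     [ 1.13  0.2  -0.85  1.78  0.77  1.22 -1.66] 0.19 0.0
     [ 0.68  0.51 -0.88  2.24  1.48  1.33 -1.65] 0.19 0.0
     [ 0.74  0.63 -0.79  2.22  1.66  1.28 -1.68] 0.19 0.0
     [ 0.8   0.44 -0.85  2.17  1.5   1.22 -1.48] 0.22 0.0
     [ 0.52  0.41 -1.06  2.25  1.43  1.31 -1.5 ] 0.19 0.0
     [ 0.16  0.47 -1.18  2.24  1.34  1.48 -1.6 ] 0.18 0.0
     [-0.12  0.59 -1.18  2.12  1.39  1.59 -1.57] 0.18 0.0
     [-0.09  0.65 -1.12  2.    1.49  1.56 -1.46] 0.18 0.0
     [-0.14  0.75 -1.06  2.03  1.57  1.56 -1.56] 0.18 0.0
0.178 (1, 0.7, 0.0, 0)
  via [0.38, -0.368, 0.281] [0.957, 0.04, 0.012, 0.287]
     [ 1.25  0.13 -0.94  2.13  0.88  0.89 -1.72] 0.18 0.0
     [ 0.71  0.53 -0.92  2.24  1.49  1.35 -1.65] 0.18 0.0
     [ 0.76  0.64 -0.82  2.22  1.66  1.31 -1.68] 0.18 0.0
     [ 0.84  0.46 -0.9   2.17  1.51  1.24 -1.48] 0.23 0.0
     [ 0.54  0.42 -1.09  2.25  1.44  1.33 -1.5 ] 0.19 0.0
     [ 0.18  0.48 -1.21  2.24  1.35  1.5  -1.6 ] 0.18 0.0
     [-0.11  0.6  -1.2   2.12  1.4   1.61 -1.57] 0.18 0.0
     [-0.08  0.67 -1.14  2.    1.5   1.58 -1.46] 0.18 0.0
     [-0.13  0.76 -1.08  2.03  1.57  1.58 -1.56] 0.18 0.0
```

```bash
cat > rr.py <<'E'
from fam import *
A=(1,.7,0.,0)
def rws(x1,R1,n=10,ease=False,quiet=False):
    s=ctrl.read_state();R0=Ro.from_quat(s["eef_rot"]);x0=np.array(s["tool_pos"]);rv=(R0.inv()*Ro.from_matrix(R1)).as_rotvec();w=rv/.15;d=x1-x0
    print("t",round(float(s["t"]),2),"pos",x0.round(4),"q",np.round(s["joints"],2),"F",np.round(s["contact_force"],1),"gap",round(float(s["finger_gap"]),4),"grip",round(float(s["grasp_force"]),1),"turn",w.round(2),"shift",(R1.T@d/.05).round(2),"max step",round(np.linalg.norm(d)/n*1000,1),"mm",round(np.degrees(np.linalg.norm(rv))/n,1),"deg")
    if quiet:return
    a=[(1-np.cos(np.pi*k/n))/2 if ease else k/n for k in range(n+1)]
    for k in range(n):
        f=a[k+1]-a[k];print((R0*Ro.from_rotvec(rv*a[k])).inv().apply(d*f/.05).round(2).tolist(),(w*f).round(2).tolist())
E
python3 - <<'E'
from rr import *
rws(np.array([.38,-.368,.281]),Ro.from_quat([.957,.04,.012,.287]).as_matrix())
E
```

```text
t 13.7 pos [ 0.435  -0.3317  0.2355] q [ 1.74  0.31 -1.28  2.16  0.56  0.44 -0.33] F [-0.5  0.6 -0.2] gap 0.0877 grip 0.0 turn [-0.5  -3.72  6.12] shift [-1.16  1.03 -0.41] max step 8.0 mm 6.2 deg
[-0.11, -0.02, -0.11] [-0.05, -0.37, 0.61]
[-0.12, -0.01, -0.11] [-0.05, -0.37, 0.61]
[-0.12, 0.0, -0.1] [-0.05, -0.37, 0.61]
[-0.13, 0.02, -0.09] [-0.05, -0.37, 0.61]
[-0.13, 0.03, -0.09] [-0.05, -0.37, 0.61]
[-0.13, 0.04, -0.08] [-0.05, -0.37, 0.61]
[-0.13, 0.05, -0.07] [-0.05, -0.37, 0.61]
[-0.13, 0.07, -0.06] [-0.05, -0.37, 0.61]
[-0.13, 0.08, -0.06] [-0.05, -0.37, 0.61]
[-0.12, 0.09, -0.05] [-0.05, -0.37, 0.61]
```

>>> play_rows(moves=[{"x": -0.11,"y": -0.02,"z": -0.11,"wx": -0.05,"wy": -0.37,"wz": 0.61},{"x": -0.12,"y": -0.01,"z": -0.11,"wx": -0.05,"wy": -0.37,"wz": 0.61},{"x": -0.12,"y": 0,"z": -0.1,"wx": -0.05,"wy": -0.37,"wz": 0.61},{"x": -0.13,"y": 0.02,"z": -0.09,"wx": -0.05,"wy": -0.37,"wz": 0.61},{"x": -0.13,"y": 0.03,"z": -0.09,"wx": -0.05,"wy": -0.37,"wz": 0.61},{"x": -0.13,"y": 0.04,"z": -0.08,"wx": -0.05,"wy": -0.37,"wz": 0.61},{"x": -0.13,"y": 0.05,"z": -0.07,"wx": -0.05,"wy": -0.37,"wz": 0.61},{"x": -0.13,"y": 0.07,"z": -0.06,"wx": -0.05,"wy": -0.37,"wz": 0.61},{"x": -0.13,"y": 0.08,"z": -0.06,"wx": -0.05,"wy": -0.37,"wz": 0.61},{"x": -0.12,"y": 0.09,"z": -0.05,"wx": -0.05,"wy": -0.37,"wz": 0.61}])

```text
t: 14.7
tool_pos: [0.381, -0.3666, 0.2794]
eef_rot: [0.957, 0.042, 0.013, 0.287]
contact_force: [-1.6, -1.0, -0.2]
finger_gap: 0.0878
grasp_force: 0.0
```

```bash
python3 - <<'E'
from rr import *
from f2 import walk,tl,PK,YAW
q=ctrl.read_state()["joints"]
[print(*y) for y in walk(q,tl(A))[3]]
W=tl(A);rws(W[0][0],W[0][1])
E
```

```text
[ 0.7   0.52 -0.91  2.24  1.49  1.34 -1.65] 0.2 0.0
[ 0.75  0.64 -0.81  2.22  1.66  1.3  -1.68] 0.2 0.0
[ 0.83  0.45 -0.88  2.17  1.5   1.24 -1.48] 0.2 0.0
[ 0.54  0.42 -1.08  2.25  1.44  1.32 -1.5 ] 0.19 0.0
[ 0.18  0.48 -1.2   2.24  1.35  1.5  -1.6 ] 0.18 0.0
[-0.11  0.6  -1.2   2.12  1.4   1.6  -1.57] 0.18 0.0
[-0.09  0.66 -1.13  2.    1.5   1.57 -1.46] 0.18 0.0
[-0.13  0.75 -1.07  2.03  1.57  1.58 -1.56] 0.18 0.0
t 14.7 pos [ 0.381  -0.3666  0.2794] q [ 1.21  0.15 -0.93  2.11  0.89  0.91 -1.74] F [-1.6 -1.  -0.2] gap 0.0878 grip 0.0 turn [-2.4  -0.57 -6.42] shift [3.18 0.32 0.11] max step 16.0 mm 5.9 deg
[0.21, -0.23, 0.07] [-0.24, -0.06, -0.64]
[0.23, -0.21, 0.06] [-0.24, -0.06, -0.64]
[0.25, -0.19, 0.06] [-0.24, -0.06, -0.64]
[0.27, -0.17, 0.05] [-0.24, -0.06, -0.64]
[0.28, -0.14, 0.04] [-0.24, -0.06, -0.64]
[0.3, -0.12, 0.03] [-0.24, -0.06, -0.64]
[0.31, -0.09, 0.03] [-0.24, -0.06, -0.64]
[0.31, -0.06, 0.02] [-0.24, -0.06, -0.64]
[0.32, -0.03, 0.02] [-0.24, -0.06, -0.64]
[0.32, 0.0, 0.01] [-0.24, -0.06, -0.64]
```

>>> play_rows(moves=[{"x": 0.21,"y": -0.23,"z": 0.07,"wx": -0.24,"wy": -0.06,"wz": -0.64},{"x": 0.23,"y": -0.21,"z": 0.06,"wx": -0.24,"wy": -0.06,"wz": -0.64},{"x": 0.25,"y": -0.19,"z": 0.06,"wx": -0.24,"wy": -0.06,"wz": -0.64},{"x": 0.27,"y": -0.17,"z": 0.05,"wx": -0.24,"wy": -0.06,"wz": -0.64},{"x": 0.28,"y": -0.14,"z": 0.04,"wx": -0.24,"wy": -0.06,"wz": -0.64},{"x": 0.3,"y": -0.12,"z": 0.03,"wx": -0.24,"wy": -0.06,"wz": -0.64},{"x": 0.31,"y": -0.09,"z": 0.03,"wx": -0.24,"wy": -0.06,"wz": -0.64},{"x": 0.31,"y": -0.06,"z": 0.02,"wx": -0.24,"wy": -0.06,"wz": -0.64},{"x": 0.32,"y": -0.03,"z": 0.02,"wx": -0.24,"wy": -0.06,"wz": -0.64},{"x": 0.32,"y": 0,"z": 0.01,"wx": -0.24,"wy": -0.06,"wz": -0.64}])

```text
t: 15.7
tool_pos: [0.4792, -0.281, 0.1834]
eef_rot: [0.763, 0.465, -0.154, 0.422]
contact_force: [0.4, -1.1, 0.1]
finger_gap: 0.0876
grasp_force: 0.0
```

```bash
python3 - <<'E'
from rr import *
from pose import handle
from f2 import tl
W=tl(A);rws(W[1][0],W[1][1],quiet=True)
for n in("side","top","wrist"):
    c=cap(n);print(n);handle(c,0,(.4705,-.3805))
E
```

```text
t 15.7 pos [ 0.4792 -0.281   0.1834] q [ 0.68  0.55 -0.9   2.22  1.5   1.36 -1.65] F [ 0.4 -1.1  0.1] gap 0.0876 grip 0.0 turn [0.01 0.01 0.03] shift [-0.04  0.01  1.6 ] max step 8.0 mm 0.0 deg
side
76 mid [ 0.4573 -0.3923] yaw -0.739 span 0.0785 widths [0.0028 0.0237] top z 0.1557 top at [ 0.4695 -0.379   0.1539]
top
196 mid [ 0.4705 -0.38  ] yaw -0.737 span 0.1147 widths [0.0029 0.033 ] top z 0.1573 top at [ 0.4722 -0.3784  0.1546]
wrist
1469 mid [ 0.4682 -0.3786] yaw -0.741 span 0.1116 widths [0.0022 0.0332] top z 0.1556 top at [ 0.4699 -0.3781  0.1533]
```

The handle pose is confirmed, so I'll advance along the tool axis.

>>> play_rows(moves=[{"x": 0,"y": 0,"z": 0.16,"wx": 0,"wy": 0,"wz": 0},{"x": 0,"y": 0,"z": 0.16,"wx": 0,"wy": 0,"wz": 0},{"x": -0.02,"y": 0,"z": 0.16,"wx": 0,"wy": 0,"wz": 0},{"x": -0.02,"y": 0,"z": 0.16,"wx": 0,"wy": 0,"wz": 0.03},{"x": 0,"y": 0,"z": 0.16,"wx": 0,"wy": 0,"wz": 0},{"x": 0,"y": 0,"z": 0.16,"wx": 0,"wy": 0,"wz": 0},{"x": 0,"y": 0,"z": 0.16,"wx": 0,"wy": 0,"wz": 0},{"x": 0,"y": 0,"z": 0.16,"wx": 0,"wy": 0,"wz": 0},{"x": 0,"y": 0,"z": 0.16,"wx": 0,"wy": 0,"wz": 0},{"x": 0,"y": 0,"z": 0.16,"wx": 0,"wy": 0,"wz": 0}])

```text
t: 16.85
tool_pos: [0.4894, -0.3468, 0.138]
eef_rot: [0.766, 0.461, -0.153, 0.422]
contact_force: [0.3, -0.7, 0.0]
finger_gap: 0.0876
grasp_force: 0.0
```

>>> play_rows(moves=[{"x": 0,"y": 0,"z": 0,"wx": 0,"wy": 0,"wz": 0},{"x": 0,"y": 0,"z": 0,"wx": 0,"wy": 0,"wz": 0},{"x": 0,"y": 0,"z": 0,"wx": 0,"wy": 0,"wz": 0},{"x": 0,"y": 0,"z": 0,"wx": 0,"wy": 0,"wz": 0},{"x": 0,"y": 0,"z": 0,"wx": 0,"wy": 0,"wz": 0},{"x": 0,"y": 0,"z": 0,"wx": 0,"wy": 0,"wz": 0},{"x": 0,"y": 0,"z": 0,"wx": 0,"wy": 0,"wz": 0},{"x": 0,"y": 0,"z": 0,"wx": 0,"wy": 0,"wz": 0},{"x": 0,"y": 0,"z": 0,"wx": 0,"wy": 0,"wz": 0},{"x": 0,"y": 0,"z": 0,"wx": 0,"wy": 0,"wz": 0}], claw=-1)

```text
t: 17.85
tool_pos: [0.4893, -0.3463, 0.1384]
eef_rot: [0.766, 0.461, -0.153, 0.422]
contact_force: [0.8, 0.9, -0.1]
finger_gap: 0.0112
grasp_force: 0.0
```

```bash
python3 - <<'E'
from rr import *
from pose import handle
from f2 import tl
W=tl(A);rws(W[2][0],W[2][1],ease=True)
for n in("side","top"):
    c=cap(n);print(n);handle(c,0,(.4705,-.3805))
E
```

```text
t 17.85 pos [ 0.4893 -0.3463  0.1384] q [ 0.75  0.65 -0.81  2.19  1.66  1.3  -1.67] F [ 0.8  0.9 -0.1] gap 0.0112 grip 0.0 turn [-0.01  0.02 -0.04] shift [-1.07  0.92 -1.07] max step 8.9 mm 0.0 deg
[-0.03, 0.02, -0.03] [-0.0, 0.0, -0.0]
[-0.08, 0.07, -0.08] [-0.0, 0.0, -0.0]
[-0.12, 0.1, -0.12] [-0.0, 0.0, -0.0]
[-0.15, 0.13, -0.15] [-0.0, 0.0, -0.01]
[-0.17, 0.14, -0.17] [-0.0, 0.0, -0.01]
[-0.17, 0.14, -0.17] [-0.0, 0.0, -0.01]
[-0.15, 0.13, -0.15] [-0.0, 0.0, -0.01]
[-0.12, 0.1, -0.12] [-0.0, 0.0, -0.0]
[-0.08, 0.07, -0.08] [-0.0, 0.0, -0.0]
[-0.03, 0.02, -0.03] [-0.0, 0.0, -0.0]
side
66 mid [ 0.454  -0.3954] yaw -0.745 span 0.0684 widths [0.0025 0.0204] top z 0.1553 top at [ 0.4692 -0.3788  0.1539]
top
234 mid [ 0.4717 -0.3773] yaw -0.723 span 0.1174 widths [0.0075 0.0298] top z 0.16 top at [ 0.4906 -0.3498  0.1583]
```

>>> play_rows(moves=[{"x": 0,"y": 0,"z": 0,"wx": 0,"wy": 0,"wz": 0},{"x": 0,"y": 0,"z": 0,"wx": 0,"wy": 0,"wz": 0},{"x": -0.05,"y": 0.04,"z": -0.05,"wx": 0,"wy": 0,"wz": 0},{"x": -0.13,"y": 0.11,"z": -0.13,"wx": 0,"wy": 0,"wz": 0},{"x": -0.18,"y": 0.16,"z": -0.18,"wx": 0,"wy": 0,"wz": 0},{"x": -0.2,"y": 0.17,"z": -0.2,"wx": 0,"wy": 0,"wz": 0},{"x": -0.2,"y": 0.17,"z": -0.2,"wx": 0,"wy": 0,"wz": 0},{"x": -0.17,"y": 0.15,"z": -0.17,"wx": 0,"wy": 0,"wz": 0},{"x": -0.12,"y": 0.1,"z": -0.12,"wx": 0,"wy": 0,"wz": 0},{"x": -0.05,"y": 0.04,"z": -0.05,"wx": 0,"wy": 0,"wz": 0}])

```text
t: 18.95
tool_pos: [0.4911, -0.3449, 0.2307]
eef_rot: [0.766, 0.46, -0.153, 0.423]
contact_force: [-0.1, -0.4, -3.8]
finger_gap: 0.0088
grasp_force: 30.0
```

```bash
python3 - <<'E'
from rr import *
from pose import handle,caddy
from f2 import tl,PK
W=tl(A);rws(W[3][0],W[3][1],ease=True)
s=ctrl.read_state();R=Ro.from_quat(s["eef_rot"]).as_matrix();g=s["tool_pos"]+.013*R[:,2];print("grip",g)
c=cap("side");handle(c,g[2]-.129,PK[:2]);caddy(g)
E
```

```text
t 18.95 pos [ 0.4911 -0.3449  0.2307] q [ 0.82  0.46 -0.88  2.15  1.5   1.25 -1.47] F [-0.1 -0.4 -3.8] gap 0.0088 grip 30.0 turn [-1.61  1.31 -1.58] shift [ 3.55  1.43 -2.9 ] max step 24.0 mm 2.2 deg
[0.07, -0.0, -0.09] [-0.04, 0.03, -0.04]
[0.22, -0.01, -0.26] [-0.11, 0.09, -0.11]
[0.34, -0.0, -0.4] [-0.18, 0.15, -0.17]
[0.44, 0.02, -0.5] [-0.22, 0.18, -0.22]
[0.51, 0.06, -0.54] [-0.25, 0.2, -0.24]
[0.52, 0.1, -0.52] [-0.25, 0.2, -0.24]
[0.48, 0.12, -0.45] [-0.22, 0.18, -0.22]
[0.39, 0.12, -0.34] [-0.18, 0.15, -0.17]
[0.25, 0.09, -0.21] [-0.11, 0.09, -0.11]
[0.09, 0.03, -0.07] [-0.04, 0.03, -0.04]
grip [ 0.4931165  -0.3551147   0.22293825]
70 mid [ 0.4634 -0.3855] yaw -0.717 span 0.087 widths [0.0029 0.0218] top z 0.2466 top at [ 0.4695 -0.3815  0.2442]
side 197 jam centre [ 0.4719 -0.387   0.1381] slopes [0.008 0.031 0.138] rect [ 0.479 -0.386] [0.1   0.064] 47.2
top 437 jam centre [ 0.4548 -0.3932  0.1364] slopes [0.014 0.014 0.136] rect [ 0.471 -0.383] [0.088 0.073] 49.1
```

The caddy is level, the yaw is unchanged and the peak is where expected. I'll carry at a moderate speed.

```bash
python3 - <<'E'
from rr import *
from f2 import tl
W=tl(A);rws(W[3][0],W[3][1],n=20)
E
```

```text
t 19.1 pos [ 0.4907 -0.345   0.2292] q [ 0.81  0.47 -0.88  2.15  1.5   1.25 -1.47] F [ 0.1 -0.2 -5.1] gap 0.0085 grip 30.0 turn [-1.62  1.31 -1.57] shift [ 3.54  1.45 -2.91] max step 12.0 mm 1.1 deg
[0.15, -0.01, -0.19] [-0.08, 0.07, -0.08]
[0.15, -0.0, -0.18] [-0.08, 0.07, -0.08]
[0.16, 0.0, -0.18] [-0.08, 0.07, -0.08]
[0.16, 0.0, -0.18] [-0.08, 0.07, -0.08]
[0.16, 0.01, -0.18] [-0.08, 0.07, -0.08]
[0.16, 0.01, -0.18] [-0.08, 0.07, -0.08]
[0.16, 0.02, -0.18] [-0.08, 0.07, -0.08]
[0.16, 0.02, -0.17] [-0.08, 0.07, -0.08]
[0.16, 0.03, -0.17] [-0.08, 0.07, -0.08]
[0.17, 0.03, -0.17] [-0.08, 0.07, -0.08]
[0.17, 0.03, -0.17] [-0.08, 0.07, -0.08]
[0.17, 0.04, -0.17] [-0.08, 0.07, -0.08]
[0.17, 0.04, -0.16] [-0.08, 0.07, -0.08]
[0.17, 0.05, -0.16] [-0.08, 0.07, -0.08]
[0.17, 0.05, -0.16] [-0.08, 0.07, -0.08]
[0.17, 0.05, -0.16] [-0.08, 0.07, -0.08]
[0.17, 0.06, -0.16] [-0.08, 0.07, -0.08]
[0.17, 0.06, -0.15] [-0.08, 0.07, -0.08]
[0.18, 0.06, -0.15] [-0.08, 0.07, -0.08]
[0.18, 0.07, -0.15] [-0.08, 0.07, -0.08]
```

>>> play_rows(moves=[{"x": 0.07,"y": 0,"z": -0.09,"wx": -0.04,"wy": 0.03,"wz": -0.04},{"x": 0.15,"y": 0,"z": -0.18,"wx": -0.08,"wy": 0.065,"wz": -0.08},{"x": 0.16,"y": 0,"z": -0.18,"wx": -0.08,"wy": 0.065,"wz": -0.08},{"x": 0.16,"y": 0,"z": -0.18,"wx": -0.08,"wy": 0.065,"wz": -0.08},{"x": 0.16,"y": 0.01,"z": -0.18,"wx": -0.08,"wy": 0.065,"wz": -0.08},{"x": 0.16,"y": 0.01,"z": -0.18,"wx": -0.08,"wy": 0.065,"wz": -0.08},{"x": 0.16,"y": 0.02,"z": -0.18,"wx": -0.08,"wy": 0.065,"wz": -0.08},{"x": 0.16,"y": 0.02,"z": -0.17,"wx": -0.08,"wy": 0.065,"wz": -0.08},{"x": 0.16,"y": 0.03,"z": -0.17,"wx": -0.08,"wy": 0.065,"wz": -0.08},{"x": 0.17,"y": 0.03,"z": -0.17,"wx": -0.08,"wy": 0.065,"wz": -0.08}])

```text
t: 20.1
tool_pos: [0.514, -0.2333, 0.2354]
eef_rot: [0.719, 0.531, -0.115, 0.434]
contact_force: [0.3, -1.2, -3.2]
finger_gap: 0.0092
grasp_force: 30.0
```

>>> play_rows(moves=[{"x": 0.17,"y": 0.03,"z": -0.17,"wx": -0.08,"wy": 0.065,"wz": -0.08},{"x": 0.17,"y": 0.04,"z": -0.17,"wx": -0.08,"wy": 0.065,"wz": -0.08},{"x": 0.17,"y": 0.04,"z": -0.16,"wx": -0.08,"wy": 0.065,"wz": -0.08},{"x": 0.17,"y": 0.05,"z": -0.16,"wx": -0.08,"wy": 0.065,"wz": -0.08},{"x": 0.17,"y": 0.05,"z": -0.16,"wx": -0.08,"wy": 0.065,"wz": -0.08},{"x": 0.17,"y": 0.05,"z": -0.16,"wx": -0.08,"wy": 0.065,"wz": -0.08},{"x": 0.17,"y": 0.06,"z": -0.16,"wx": -0.08,"wy": 0.065,"wz": -0.08},{"x": 0.17,"y": 0.06,"z": -0.15,"wx": -0.08,"wy": 0.065,"wz": -0.08},{"x": 0.18,"y": 0.06,"z": -0.15,"wx": -0.08,"wy": 0.065,"wz": -0.08},{"x": 0.18,"y": 0.07,"z": -0.15,"wx": -0.08,"wy": 0.065,"wz": -0.08}])

```text
t: 21.1
tool_pos: [0.5376, -0.1158, 0.2417]
eef_rot: [0.663, 0.6, -0.073, 0.442]
contact_force: [0.2, -0.2, -3.1]
finger_gap: 0.0093
grasp_force: 30.0
```

```bash
python3 - <<'E'
from rr import *
from f2 import tl,walk
W=tl(A);rws(W[4][0],W[4][1],n=20);[print(*y) for y in walk(ctrl.read_state()["joints"],W[4:])[3]]
E
```

```text
t 21.1 pos [ 0.5376 -0.1158  0.2417] q [ 0.53  0.44 -1.07  2.22  1.45  1.34 -1.49] F [ 0.2 -0.2 -3.1] gap 0.0093 grip 30.0 turn [-1.09  0.87 -1.  ] shift [ 3.15  0.83 -2.61] max step 10.5 mm 0.7 deg
[0.14, -0.0, -0.15] [-0.05, 0.04, -0.05]
[0.14, -0.0, -0.15] [-0.05, 0.04, -0.05]
[0.14, 0.0, -0.15] [-0.05, 0.04, -0.05]
[0.14, 0.0, -0.15] [-0.05, 0.04, -0.05]
[0.15, 0.0, -0.15] [-0.05, 0.04, -0.05]
[0.15, 0.01, -0.15] [-0.05, 0.04, -0.05]
[0.15, 0.01, -0.15] [-0.05, 0.04, -0.05]
[0.15, 0.01, -0.15] [-0.05, 0.04, -0.05]
[0.15, 0.01, -0.15] [-0.05, 0.04, -0.05]
[0.15, 0.02, -0.14] [-0.05, 0.04, -0.05]
[0.15, 0.02, -0.14] [-0.05, 0.04, -0.05]
[0.15, 0.02, -0.14] [-0.05, 0.04, -0.05]
[0.15, 0.02, -0.14] [-0.05, 0.04, -0.05]
[0.15, 0.03, -0.14] [-0.05, 0.04, -0.05]
[0.15, 0.03, -0.14] [-0.05, 0.04, -0.05]
[0.15, 0.03, -0.14] [-0.05, 0.04, -0.05]
[0.16, 0.03, -0.14] [-0.05, 0.04, -0.05]
[0.16, 0.03, -0.13] [-0.05, 0.04, -0.05]
[0.16, 0.04, -0.13] [-0.05, 0.04, -0.05]
[0.16, 0.04, -0.13] [-0.05, 0.04, -0.05]
[ 0.18  0.48 -1.2   2.24  1.35  1.5  -1.6 ] 0.19 0.0
[-0.11  0.6  -1.2   2.12  1.4   1.61 -1.57] 0.19 0.0
[-0.08  0.66 -1.13  2.    1.5   1.57 -1.46] 0.19 0.0
[-0.13  0.76 -1.07  2.03  1.57  1.58 -1.56] 0.19 0.0
```

>>> play_rows(moves=[{"x": 0.14,"y": 0,"z": -0.15,"wx": -0.055,"wy": 0.04,"wz": -0.05},{"x": 0.14,"y": 0,"z": -0.15,"wx": -0.055,"wy": 0.045,"wz": -0.05},{"x": 0.14,"y": 0,"z": -0.15,"wx": -0.055,"wy": 0.04,"wz": -0.05},{"x": 0.14,"y": 0,"z": -0.15,"wx": -0.055,"wy": 0.045,"wz": -0.05},{"x": 0.15,"y": 0,"z": -0.15,"wx": -0.055,"wy": 0.045,"wz": -0.05},{"x": 0.15,"y": 0.01,"z": -0.15,"wx": -0.055,"wy": 0.04,"wz": -0.05},{"x": 0.15,"y": 0.01,"z": -0.15,"wx": -0.055,"wy": 0.045,"wz": -0.05},{"x": 0.15,"y": 0.01,"z": -0.15,"wx": -0.055,"wy": 0.045,"wz": -0.05},{"x": 0.15,"y": 0.01,"z": -0.15,"wx": -0.055,"wy": 0.045,"wz": -0.05},{"x": 0.15,"y": 0.02,"z": -0.14,"wx": -0.055,"wy": 0.045,"wz": -0.05}])

```text
t: 22.1
tool_pos: [0.5214, -0.0126, 0.2419]
eef_rot: [0.623, 0.64, -0.043, 0.447]
contact_force: [0.0, -0.6, -3.2]
finger_gap: 0.0093
grasp_force: 30.0
```

>>> play_rows(moves=[{"x": 0.15,"y": 0.02,"z": -0.14,"wx": -0.055,"wy": 0.045,"wz": -0.05},{"x": 0.15,"y": 0.02,"z": -0.14,"wx": -0.055,"wy": 0.045,"wz": -0.05},{"x": 0.15,"y": 0.02,"z": -0.14,"wx": -0.055,"wy": 0.045,"wz": -0.05},{"x": 0.15,"y": 0.03,"z": -0.14,"wx": -0.055,"wy": 0.045,"wz": -0.05},{"x": 0.15,"y": 0.03,"z": -0.14,"wx": -0.055,"wy": 0.045,"wz": -0.05},{"x": 0.15,"y": 0.03,"z": -0.14,"wx": -0.055,"wy": 0.045,"wz": -0.05},{"x": 0.16,"y": 0.03,"z": -0.14,"wx": -0.055,"wy": 0.045,"wz": -0.05},{"x": 0.16,"y": 0.03,"z": -0.13,"wx": -0.055,"wy": 0.045,"wz": -0.05},{"x": 0.16,"y": 0.04,"z": -0.13,"wx": -0.055,"wy": 0.045,"wz": -0.05},{"x": 0.16,"y": 0.04,"z": -0.13,"wx": -0.055,"wy": 0.04,"wz": -0.05}])

```text
t: 23.1
tool_pos: [0.5057, 0.0903, 0.242]
eef_rot: [0.581, 0.679, -0.013, 0.448]
contact_force: [0.3, -0.8, -3.8]
finger_gap: 0.0093
grasp_force: 30.0
```

```bash
python3 - <<'E'
from rr import *
from f2 import tl,walk
X,R=hooktool(-.075,.045,*A);rws(X,R,n=20)
E
```

```text
t 23.1 pos [0.5057 0.0903 0.242 ] q [ 0.16  0.5  -1.19  2.22  1.37  1.51 -1.6 ] F [ 0.3 -0.8 -3.8] gap 0.0093 grip 30.0 turn [-0.93  0.75 -0.9 ] shift [ 2.42  1.56 -1.39] max step 8.0 mm 0.6 deg
[0.12, 0.05, -0.09] [-0.05, 0.04, -0.04]
[0.12, 0.05, -0.09] [-0.05, 0.04, -0.04]
[0.12, 0.05, -0.09] [-0.05, 0.04, -0.04]
[0.12, 0.05, -0.09] [-0.05, 0.04, -0.04]
[0.12, 0.06, -0.09] [-0.05, 0.04, -0.04]
[0.12, 0.06, -0.09] [-0.05, 0.04, -0.04]
[0.12, 0.06, -0.09] [-0.05, 0.04, -0.04]
[0.12, 0.06, -0.08] [-0.05, 0.04, -0.04]
[0.12, 0.06, -0.08] [-0.05, 0.04, -0.04]
[0.12, 0.06, -0.08] [-0.05, 0.04, -0.04]
[0.12, 0.06, -0.08] [-0.05, 0.04, -0.04]
[0.12, 0.07, -0.08] [-0.05, 0.04, -0.04]
[0.12, 0.07, -0.08] [-0.05, 0.04, -0.04]
[0.12, 0.07, -0.08] [-0.05, 0.04, -0.04]
[0.12, 0.07, -0.08] [-0.05, 0.04, -0.04]
[0.12, 0.07, -0.08] [-0.05, 0.04, -0.04]
[0.12, 0.07, -0.07] [-0.05, 0.04, -0.04]
[0.12, 0.07, -0.07] [-0.05, 0.04, -0.04]
[0.12, 0.08, -0.07] [-0.05, 0.04, -0.04]
[0.12, 0.08, -0.07] [-0.05, 0.04, -0.04]
```

>>> play_rows(moves=[{"x": 0.12,"y": 0.05,"z": -0.09,"wx": -0.047,"wy": 0.037,"wz": -0.045},{"x": 0.12,"y": 0.05,"z": -0.09,"wx": -0.047,"wy": 0.037,"wz": -0.045},{"x": 0.12,"y": 0.05,"z": -0.09,"wx": -0.047,"wy": 0.037,"wz": -0.045},{"x": 0.12,"y": 0.05,"z": -0.09,"wx": -0.047,"wy": 0.037,"wz": -0.045},{"x": 0.12,"y": 0.06,"z": -0.09,"wx": -0.047,"wy": 0.037,"wz": -0.045},{"x": 0.12,"y": 0.06,"z": -0.09,"wx": -0.047,"wy": 0.037,"wz": -0.045},{"x": 0.12,"y": 0.06,"z": -0.09,"wx": -0.047,"wy": 0.037,"wz": -0.045},{"x": 0.12,"y": 0.06,"z": -0.08,"wx": -0.047,"wy": 0.037,"wz": -0.045},{"x": 0.12,"y": 0.06,"z": -0.08,"wx": -0.047,"wy": 0.037,"wz": -0.045},{"x": 0.12,"y": 0.06,"z": -0.08,"wx": -0.047,"wy": 0.037,"wz": -0.045}])

```text
t: 24.1
tool_pos: [0.5031, 0.1693, 0.2446]
eef_rot: [0.542, 0.71, 0.012, 0.449]
contact_force: [0.2, -0.0, -3.0]
finger_gap: 0.0089
grasp_force: 30.0
```

>>> play_rows(moves=[{"x": 0.12,"y": 0.06,"z": -0.08,"wx": -0.047,"wy": 0.037,"wz": -0.045},{"x": 0.12,"y": 0.07,"z": -0.08,"wx": -0.047,"wy": 0.037,"wz": -0.045},{"x": 0.12,"y": 0.07,"z": -0.08,"wx": -0.047,"wy": 0.037,"wz": -0.045},{"x": 0.12,"y": 0.07,"z": -0.08,"wx": -0.047,"wy": 0.037,"wz": -0.045},{"x": 0.12,"y": 0.07,"z": -0.08,"wx": -0.047,"wy": 0.037,"wz": -0.045},{"x": 0.12,"y": 0.07,"z": -0.08,"wx": -0.047,"wy": 0.037,"wz": -0.045},{"x": 0.12,"y": 0.07,"z": -0.07,"wx": -0.047,"wy": 0.037,"wz": -0.045},{"x": 0.12,"y": 0.07,"z": -0.07,"wx": -0.047,"wy": 0.037,"wz": -0.045},{"x": 0.12,"y": 0.08,"z": -0.07,"wx": -0.047,"wy": 0.037,"wz": -0.045},{"x": 0.12,"y": 0.08,"z": -0.07,"wx": -0.047,"wy": 0.037,"wz": -0.045}])

```text
t: 25.1
tool_pos: [0.5009, 0.2486, 0.2477]
eef_rot: [0.501, 0.74, 0.037, 0.448]
contact_force: [0.2, -0.1, -2.7]
finger_gap: 0.0091
grasp_force: 30.0
```

```bash
cat > look.py <<'E'
from rr import *
from pose import handle,caddy
def look(tag):
    s=ctrl.read_state();R=Ro.from_quat(s["eef_rot"]).as_matrix();g=s["tool_pos"]+.013*R[:,2];pk=g-RH@gp(1)
    print("pred peak",pk.round(4),"hook frame mm",(RH.T@(pk-SEAT)*1000).round(1),clear(s["tool_pos"],R))
    for n in("side","top"):
        c=cap(n);print(n);handle(c,pk[2]-.15,pk[:2],.07,.105,.158);pickle.dump(c,open(n+tag+".p","wb"))
        P=cloud(c);q=P[(c["z_map"]>0)];h=(q-SEAT)@RH;k=(abs(h[:,1])<.012)&(h[:,0]>-.034)&(h[:,0]<.05)&(h[:,2]>-.05)&(h[:,2]<.035)
        print("hook pts",k.sum(),"y med",np.median(h[k,1]).round(4) if k.any() else "")
    caddy(g)
E
python3 - <<'E'
from look import *
look("h1")
X,R=hooktool(-.05,.045,*A);rws(X,R,quiet=True)
c=pickle.load(open("sideh1.p","rb"));cv2.imwrite("pics/h1.png",cv2.resize(c["frame"][130:290,130:330],None,fx=4,fy=3.75*4/3.75,interpolation=2)[:600])
E
```

```text
pred peak [0.5142 0.2098 0.2606] hook frame mm [-75.1  -1.4  45.6] ('guard gap mm', np.float64(102.8), 'hook tip in tool mm', array([-23.6,  21.3,  60.7]), 'shank in tool', array([-47., 114., 100.]))
side
few 19
hook pts 41 y med 0.0023
top
455 mid [0.5157 0.2206] yaw 0.527 span 0.121 widths [0.018  0.0321] top z 0.2685 top at [0.4896 0.2514 0.2666]
hook pts 121 y med -0.001
side 246 jam centre [0.5125 0.231  0.1554] slopes [0.003 0.047 0.155] rect [0.517 0.238] [0.068 0.058] 9.3
top 857 jam centre [0.5152 0.2102 0.1549] slopes [0.003 0.01  0.155] rect [0.516 0.214] [0.073 0.099] 7.9
t 25.3 pos [0.5008 0.248  0.2476] q [-0.11  0.61 -1.19  2.1   1.41  1.61 -1.56] F [-0.2 -0.9 -3. ] gap 0.0094 grip 30.0 turn [ 0.    0.01 -0.  ] shift [0.04 0.4  0.31] max step 2.5 mm 0.0 deg
```

View pics/h1.png

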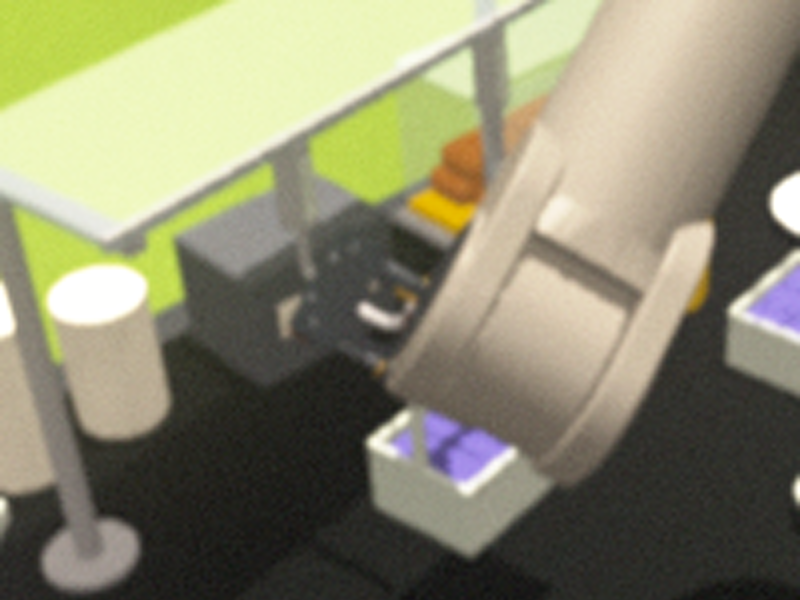

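The side crop shows the caddy level just in front of the free hook (hook at about crop (385,318)), and the arm is clear of the guard. The measured jam centre and yaw (7.9°) match the predicted pose. Next I'll enter over the tip.

```bash
python3 - <<'E'
from look import *
X,R=hooktool(.002,.042,*A);print(clear(X,R));rws(X,R,n=20)
from kin import PP as p
q=np.array(ctrl.read_state()["joints"])
for nm,(xp,zp) in dict(entry=(.002,.042),low=(.002,-.02)).items():
    from f2 import walk
    X,R=hooktool(xp,zp,*A);q,m,e,_=walk(q,[(X,R,10)]);print(nm,q.round(2),m,e)
    k=q*np.array([-1,1,-1,1,-1,1,-1]);T=Ro.identity();x=np.array([0,0,p[0]])
    for i,a in enumerate("zyzyzyz"):
        T=T*Ro.from_euler(a,k[i]);x=x+T.apply(p[1+3*i:4+3*i]);print("  joint",i+2,(RH.T@(x-SEAT)*1000).round(0)) if i>1 else 0
E
```

```text
('guard gap mm', np.float64(25.7), 'hook tip in tool mm', array([-26.9, -36.3,   9.6]), 'shank in tool', array([-51.,  56.,  49.]))
t 25.3 pos [0.5008 0.248  0.2476] q [-0.11  0.61 -1.19  2.1   1.41  1.61 -1.56] F [-0.2 -0.9 -3. ] gap 0.0094 grip 30.0 turn [ 0.    0.01 -0.  ] shift [0.07 1.16 1.02] max step 3.9 mm 0.0 deg
[0.0, 0.06, 0.05] [0.0, 0.0, -0.0]
[0.0, 0.06, 0.05] [0.0, 0.0, -0.0]
[0.0, 0.06, 0.05] [0.0, 0.0, -0.0]
[0.0, 0.06, 0.05] [0.0, 0.0, -0.0]
[0.0, 0.06, 0.05] [0.0, 0.0, -0.0]
[0.0, 0.06, 0.05] [0.0, 0.0, -0.0]
[0.0, 0.06, 0.05] [0.0, 0.0, -0.0]
[0.0, 0.06, 0.05] [0.0, 0.0, -0.0]
[0.0, 0.06, 0.05] [0.0, 0.0, -0.0]
[0.0, 0.06, 0.05] [0.0, 0.0, -0.0]
[0.0, 0.06, 0.05] [0.0, 0.0, -0.0]
[0.0, 0.06, 0.05] [0.0, 0.0, -0.0]
[0.0, 0.06, 0.05] [0.0, 0.0, -0.0]
[0.0, 0.06, 0.05] [0.0, 0.0, -0.0]
[0.0, 0.06, 0.05] [0.0, 0.0, -0.0]
[0.0, 0.06, 0.05] [0.0, 0.0, -0.0]
[0.0, 0.06, 0.05] [0.0, 0.0, -0.0]
[0.0, 0.06, 0.05] [0.0, 0.0, -0.0]
[0.0, 0.06, 0.05] [0.0, 0.0, -0.0]
[0.0, 0.06, 0.05] [0.0, 0.0, -0.0]
entry [-0.08  0.66 -1.14  2.    1.5   1.57 -1.46] 0.2234388629297419 1.0974572085184748e-08
  joint 4 [-276. -198.  493.]
  joint 5 [-240.   -9.  364.]
  joint 6 [-210.  177.  228.]
  joint 7 [-105.  114.  127.]
  joint 8 [-6. 35. 33.]
low [-0.13  0.76 -1.07  2.03  1.57  1.58 -1.56] 0.28014729943439365 4.723104408102771e-09
  joint 4 [-236. -182.  460.]
  joint 5 [-220.   -0.  316.]
  joint 6 [-209.  177.  167.]
  joint 7 [-105.  114.   65.]
  joint 8 [ -6.  35. -29.]
```

>>> play_rows(moves=[{"x": 0,"y": 0.06,"z": 0.05,"wx": 0,"wy": 0,"wz": 0},{"x": 0.01,"y": 0.12,"z": 0.1,"wx": 0,"wy": 0,"wz": 0},{"x": 0.01,"y": 0.13,"z": 0.12,"wx": 0,"wy": 0,"wz": 0},{"x": 0.01,"y": 0.14,"z": 0.13,"wx": 0,"wy": 0,"wz": 0},{"x": 0.01,"y": 0.14,"z": 0.13,"wx": 0,"wy": 0,"wz": 0},{"x": 0.01,"y": 0.14,"z": 0.13,"wx": 0,"wy": 0,"wz": 0},{"x": 0.01,"y": 0.14,"z": 0.12,"wx": 0,"wy": 0,"wz": 0},{"x": 0.01,"y": 0.13,"z": 0.11,"wx": 0,"wy": 0,"wz": 0},{"x": 0,"y": 0.1,"z": 0.08,"wx": 0,"wy": 0,"wz": 0},{"x": 0,"y": 0.06,"z": 0.05,"wx": 0,"wy": 0,"wz": 0}])

```text
t: 26.3
tool_pos: [0.5778, 0.2593, 0.2442]
eef_rot: [0.502, 0.739, 0.037, 0.448]
contact_force: [-0.4, 0.5, -3.3]
finger_gap: 0.0092
grasp_force: 30.0
```

```bash
python3 - <<'E'
from look import *
look("h2")
X,R=hooktool(.002,.012,*A);rws(X,R,quiet=True)
a=pickle.load(open("sideh2.p","rb"))["frame"][150:260,170:290];b=pickle.load(open("toph2.p","rb"))["frame"][130:220,160:260]
cv2.imwrite("pics/h2.png",np.hstack([cv2.resize(a,(400,367)),cv2.resize(b,(400,367))]))
E
```

```text
pred peak [0.5912 0.2204 0.2571] hook frame mm [ 2.6 -0.4 42.1] ('guard gap mm', np.float64(25.1), 'hook tip in tool mm', array([-26.6, -36.7,   9. ]), 'shank in tool', array([-50.,  56.,  48.]))
side
few 1
hook pts 0 y med 
top
512 mid [0.5919 0.2311] yaw 0.563 span 0.1214 widths [0.0189 0.0295] top z 0.265 top at [0.5693 0.2585 0.2626]
hook pts 100 y med -0.0008
side 168 jam centre [0.5924 0.2465 0.1524] slopes [-0.005  0.078  0.152] rect [0.591 0.248] [0.071 0.053] 8.9
top 734 jam centre [0.5889 0.2195 0.1513] slopes [0.007 0.016 0.151] rect [0.593 0.223] [0.073 0.096] 7.9
t 26.5 pos [0.577  0.2593 0.2443] q [-0.09  0.67 -1.12  1.97  1.51  1.58 -1.44] F [ 0.2  1.  -3.3] gap 0.0098 grip 30.0 turn [0.   0.01 0.  ] shift [ 0.38 -0.3   0.36] max step 3.0 mm 0.0 deg
```

View pics/h2.png

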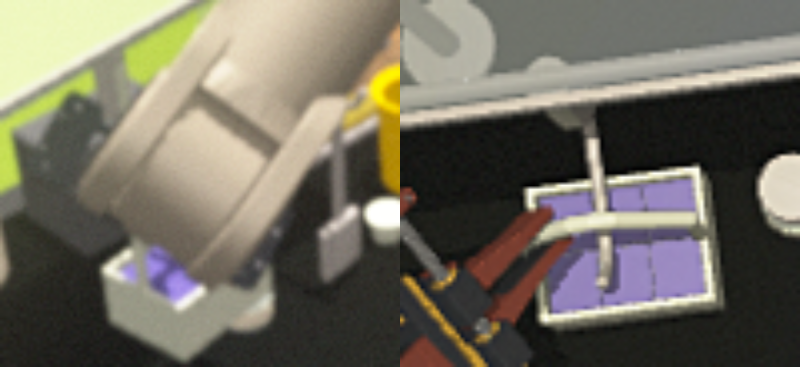

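The side view is mostly blocked by the wrist. The top view (right half) shows the handle bar at about (620,222) crossing above the hook wire, behind its tip at (603,283). I'll check the lateral centring numerically.

```bash
python3 - <<'E'
from look import *
c=pickle.load(open("toph2.p","rb"));P=cloud(c)[c["z_map"]>0];B=c["frame"][c["z_map"]>0].astype(int)
h=(P-SEAT)@RH
g=(B.max(1)-B.min(1)<45)&(B.min(1)>90)
r=g&(abs(h[:,0])<.06)&(abs(h[:,1])<.08)&(abs(h[:,2]+.053)<.01);print("rim",r.sum(),"y",np.percentile(h[r,1],[1,99]).round(4),"x",np.percentile(h[r,0],[1,99]).round(4),"z",np.median(h[r,2]))
k=g&(abs(h[:,0]-.003)<.013)&(abs(h[:,1])<.07)&(h[:,2]>-.0)&(h[:,2]<.06)
for y in range(-60,40,6):
    m=k&(abs(h[:,1]*1000-y)<3)
    if m.any():print(y,m.sum(),(np.median(h[m],0)*1000).round(1), (h[m,2].max()*1000).round(1))
E
```

```text
rim 274 y [-0.0538  0.0557] x [-0.0363  0.0481] z -0.05535989715535434
-54 10 [  4.8 -53.6   6.4] 11.5
-48 11 [  5.3 -48.1  12. ] 15.7
-42 13 [  3.6 -41.7  17.3] 23.3
-36 11 [  5.3 -35.7  23.3] 26.1
-30 12 [  3.9 -29.8  28.9] 32.8
-24 12 [  4.5 -23.7  33. ] 37.5
-18 11 [  5.2 -18.3  38.5] 42.2
-12 11 [  3.7 -11.8  41.4] 44.7
-6 12 [ 3.8 -5.7 42.1] 46.7
0 30 [ 1.8 -0.3  6.5] 46.9
6 10 [ 3.9  6.2 42.5] 47.9
12 12 [ 4.2 11.9 42.6] 44.3
18 9 [ 3.3 17.6 38.9] 41.2
24 9 [ 4.3 23.9 32.1] 34.0
30 8 [ 3.4 29.7 29.8] 35.9
36 3 [ 0.9 35.6 22.2] 23.1
```

>>> play_rows(moves=[{"x": 0.02,"y": -0.016,"z": 0.019,"wx": 0,"wy": 0,"wz": 0},{"x": 0.035,"y": -0.028,"z": 0.033,"wx": 0,"wy": 0,"wz": 0},{"x": 0.037,"y": -0.029,"z": 0.035,"wx": 0,"wy": 0,"wz": 0},{"x": 0.037,"y": -0.029,"z": 0.035,"wx": 0,"wy": 0,"wz": 0},{"x": 0.037,"y": -0.029,"z": 0.035,"wx": 0,"wy": 0,"wz": 0},{"x": 0.037,"y": -0.029,"z": 0.035,"wx": 0,"wy": 0,"wz": 0},{"x": 0.037,"y": -0.029,"z": 0.035,"wx": 0,"wy": 0,"wz": 0},{"x": 0.035,"y": -0.028,"z": 0.033,"wx": 0,"wy": 0,"wz": 0},{"x": 0.03,"y": -0.024,"z": 0.028,"wx": 0,"wy": 0,"wz": 0},{"x": 0.02,"y": -0.016,"z": 0.019,"wx": 0,"wy": 0,"wz": 0}])

```text
t: 27.5
tool_pos: [0.5773, 0.2594, 0.2183]
eef_rot: [0.501, 0.739, 0.037, 0.448]
contact_force: [0.7, -0.1, -3.3]
finger_gap: 0.009
grasp_force: 30.0
```

```bash
cat >> look.py <<'E'
def top():
    s=ctrl.read_state();R=Ro.from_quat(s["eef_rot"]).as_matrix();g=s["tool_pos"]+.013*R[:,2];pk=g-RH@gp(1)
    print("t",round(float(s["t"]),2),"pred peak mm",(RH.T@(pk-SEAT)*1000).round(1),"F",np.round(s["contact_force"],2),"tq",np.round(s["torque"],2),"gap",round(float(s["finger_gap"]),4),"grip",round(float(s["grasp_force"]),1))
    c=cap("top");v=c["z_map"]>0;P=cloud(c)[v];B=c["frame"][v].astype(int);h=(P-SEAT)@RH;g=(B.max(1)-B.min(1)<45)&(B.min(1)>90)
    k=g&(abs(h[:,0]-.003)<.013)&(h[:,2]>-.06)&(h[:,2]<.06);o=[]
    for y in(-30,-24,-18,-12,-8,8,12):
        m=k&(abs(h[:,1]*1000-y)<3)
        if m.any():o.append((y,*(np.median(h[m],0)[[0,2]]*1000).round(1)))
    print("bar (y,x,z)",o)
    w=g&(abs(h[:,1])<.005);print("wire z near tip",[(x,(np.median(h[w&(abs(h[:,0]*1000-x)<3)&(h[:,2]>-.06)&(h[:,2]<.05),2])*1000).round(1)) for x in(-27,-20,-14,22,30,40)])
E
python3 - <<'E'
from look import *
top()
X,R=hooktool(.003,.0,*A);rws(X,R,quiet=True)
E
```

```text
t 27.5 pred peak mm [ 2.1 -0.2 16.1] F [ 0.71 -0.1  -3.3 ] tq [ 0.74  1.06 -0.01] gap 0.009 grip 30.0
bar (y,x,z) [(-30, np.float64(4.7), np.float64(1.1)), (-24, np.float64(2.9), np.float64(7.5)), (-18, np.float64(4.6), np.float64(10.1)), (-12, np.float64(2.9), np.float64(14.6)), (-8, np.float64(3.2), np.float64(16.3)), (8, np.float64(3.7), np.float64(17.4)), (12, np.float64(3.2), np.float64(15.1))]
wire z near tip [(-27, np.float64(25.6)), (-20, np.float64(18.9)), (-14, np.float64(8.8)), (22, np.float64(4.6)), (30, np.float64(5.7)), (40, np.float64(8.2))]
t 27.55 pos [0.5773 0.2593 0.218 ] q [-0.11  0.71 -1.1   1.99  1.54  1.58 -1.49] F [ 0.3 -0.5 -3.6] gap 0.0091 grip 30.0 turn [0.   0.01 0.  ] shift [ 0.2  -0.14  0.2 ] max step 1.6 mm 0.0 deg
```

Free of contact and well placed. I'll continue down slowly (about 15 mm/s) into the bend.

>>> play_rows(moves=[{"x": 0.019,"y": -0.015,"z": 0.018,"wx": 0,"wy": 0,"wz": 0},{"x": 0.019,"y": -0.015,"z": 0.018,"wx": 0,"wy": 0,"wz": 0},{"x": 0.019,"y": -0.015,"z": 0.018,"wx": 0,"wy": 0,"wz": 0},{"x": 0.019,"y": -0.015,"z": 0.018,"wx": 0,"wy": 0,"wz": 0},{"x": 0.019,"y": -0.015,"z": 0.018,"wx": 0,"wy": 0,"wz": 0},{"x": 0.019,"y": -0.015,"z": 0.018,"wx": 0,"wy": 0,"wz": 0},{"x": 0.019,"y": -0.015,"z": 0.018,"wx": 0,"wy": 0,"wz": 0},{"x": 0.019,"y": -0.015,"z": 0.018,"wx": 0,"wy": 0,"wz": 0},{"x": 0.019,"y": -0.015,"z": 0.018,"wx": 0,"wy": 0,"wz": 0},{"x": 0.019,"y": -0.015,"z": 0.018,"wx": 0,"wy": 0,"wz": 0}])

```text
t: 28.55
tool_pos: [0.5775, 0.2595, 0.2034]
eef_rot: [0.501, 0.739, 0.037, 0.448]
contact_force: [0.0, 0.5, -2.0]
finger_gap: 0.0093
grasp_force: 30.0
```

```bash
python3 - <<'E'
from look import *
top()
E
```

```text
t 28.55 pred peak mm [ 2.3 -0.2  1.3] F [ 0.02  0.48 -2.04] tq [ 0.56  0.87 -0.05] gap 0.0093 grip 30.0
bar (y,x,z) [(-30, np.float64(4.5), np.float64(-14.2)), (-24, np.float64(2.3), np.float64(-7.7)), (-18, np.float64(2.5), np.float64(-3.6)), (-12, np.float64(4.5), np.float64(0.5)), (-8, np.float64(4.1), np.float64(2.1)), (8, np.float64(4.3), np.float64(2.2)), (12, np.float64(2.9), np.float64(1.4))]
wire z near tip [(-27, np.float64(15.0)), (-20, np.float64(8.3)), (-14, np.float64(2.2)), (22, np.float64(-5.0)), (30, np.float64(-2.5)), (40, np.float64(0.3))]
```

>>> play_rows(moves=[{"x": 0.013,"y": -0.01,"z": 0.012,"wx": 0,"wy": 0,"wz": 0},{"x": 0.013,"y": -0.01,"z": 0.012,"wx": 0,"wy": 0,"wz": 0},{"x": 0.013,"y": -0.01,"z": 0.012,"wx": 0,"wy": 0,"wz": 0},{"x": 0.013,"y": -0.01,"z": 0.012,"wx": 0,"wy": 0,"wz": 0},{"x": 0.013,"y": -0.01,"z": 0.012,"wx": 0,"wy": 0,"wz": 0},{"x": 0.013,"y": -0.01,"z": 0.012,"wx": 0,"wy": 0,"wz": 0},{"x": 0.013,"y": -0.01,"z": 0.012,"wx": 0,"wy": 0,"wz": 0},{"x": 0.013,"y": -0.01,"z": 0.012,"wx": 0,"wy": 0,"wz": 0},{"x": 0.013,"y": -0.01,"z": 0.012,"wx": 0,"wy": 0,"wz": 0},{"x": 0.013,"y": -0.01,"z": 0.012,"wx": 0,"wy": 0,"wz": 0}])

```text
t: 29.6
tool_pos: [0.5775, 0.2596, 0.1933]
eef_rot: [0.501, 0.739, 0.037, 0.448]
contact_force: [1.0, -2.0, -1.1]
finger_gap: 0.0091
grasp_force: 30.0
```

```bash
cat >> look.py <<'E'
def favg(n=8):
    F=[];T=[]
    for _ in range(n):
        s=ctrl.read_state();F.append(s["contact_force"]);T.append(s["torque"]);eyes.capture("wrist")
    print("mean F",np.mean(F,0).round(2),"sd",np.std(F,0).round(2),"mean T",np.mean(T,0).round(3),"z",np.round(s["tool_pos"],4))
E
python3 - <<'E'
from look import *
top();favg()
E
```

```text
t 29.6 pred peak mm [ 2.3 -0.1 -8.9] F [ 0.99 -2.01 -1.14] tq [ 0.25  0.72 -0.18] gap 0.0091 grip 30.0
bar (y,x,z) [(-30, np.float64(4.7), np.float64(-23.0)), (-24, np.float64(6.2), np.float64(-18.4)), (-18, np.float64(3.7), np.float64(-14.3)), (-12, np.float64(4.6), np.float64(-8.5)), (-8, np.float64(4.5), np.float64(-8.4)), (8, np.float64(4.8), np.float64(-6.9)), (12, np.float64(3.3), np.float64(-8.1))]
wire z near tip [(-27, np.float64(4.6)), (-20, np.float64(-4.1)), (-14, np.float64(-10.7)), (22, np.float64(-15.0)), (30, np.float64(-12.1)), (40, np.float64(-13.2))]
mean F [ 0.35 -1.66 -1.11] sd [0.22 0.6  0.39] mean T [ 0.255  0.7   -0.232] z [0.5775 0.2596 0.1934]
```

>>> play_rows(moves=[{"x": 0.01,"y": -0.008,"z": 0.0095,"wx": 0,"wy": 0,"wz": 0},{"x": 0.01,"y": -0.008,"z": 0.0095,"wx": 0,"wy": 0,"wz": 0},{"x": 0.01,"y": -0.008,"z": 0.0095,"wx": 0,"wy": 0,"wz": 0},{"x": 0.01,"y": -0.008,"z": 0.0095,"wx": 0,"wy": 0,"wz": 0},{"x": 0.01,"y": -0.008,"z": 0.0095,"wx": 0,"wy": 0,"wz": 0},{"x": 0.01,"y": -0.008,"z": 0.0095,"wx": 0,"wy": 0,"wz": 0},{"x": 0.01,"y": -0.008,"z": 0.0095,"wx": 0,"wy": 0,"wz": 0},{"x": 0.01,"y": -0.008,"z": 0.0095,"wx": 0,"wy": 0,"wz": 0},{"x": 0,"y": 0,"z": 0,"wx": 0,"wy": 0,"wz": 0},{"x": 0,"y": 0,"z": 0,"wx": 0,"wy": 0,"wz": 0}])

```text
t: 31.05
tool_pos: [0.5775, 0.2597, 0.1869]
eef_rot: [0.501, 0.739, 0.037, 0.448]
contact_force: [0.4, -2.9, -1.0]
finger_gap: 0.0093
grasp_force: 30.0
```

```bash
python3 - <<'E'
from look import *
top();favg(12)
E
```

```text
t 31.05 pred peak mm [  2.3   0.  -15.2] F [ 0.42 -2.93 -1.02] tq [ 0.08  0.59 -0.36] gap 0.0093 grip 30.0
bar (y,x,z) [(-30, np.float64(3.1), np.float64(-28.9)), (-24, np.float64(2.0), np.float64(-24.9)), (-18, np.float64(3.3), np.float64(-20.6)), (-12, np.float64(4.0), np.float64(-15.6)), (-8, np.float64(4.6), np.float64(-14.9)), (8, np.float64(2.1), np.float64(-15.5)), (12, np.float64(3.6), np.float64(-14.2))]
wire z near tip [(-27, np.float64(-1.5)), (-20, np.float64(-5.8)), (-14, np.float64(-16.8)), (22, np.float64(-21.0)), (30, np.float64(-20.8)), (40, np.float64(-16.2))]
mean F [ 0.55 -2.64 -0.41] sd [0.55 0.62 0.46] mean T [ 0.083  0.552 -0.34 ] z [0.5775 0.2597 0.1869]
```

```bash
python3 - <<'E'
from look import *
s=ctrl.read_state();R=Ro.from_quat(s["eef_rot"]).as_matrix()
print("1mm -y",(R.T@[0,-.001,0]/.05).round(4),"1mm down",(R.T@[0,0,-.001]/.05).round(4))
top()
E
```

```text
1mm -y [-0.0155 -0.0099  0.0079] 1mm down [ 0.0125 -0.0101  0.0119]
t 31.7 pred peak mm [  2.3   0.1 -15.3] F [ 0.57 -2.51 -0.25] tq [ 0.05  0.51 -0.37] gap 0.0092 grip 30.0
bar (y,x,z) [(-30, np.float64(3.0), np.float64(-28.4)), (-24, np.float64(2.5), np.float64(-24.3)), (-18, np.float64(3.1), np.float64(-18.6)), (-12, np.float64(3.5), np.float64(-15.3)), (-8, np.float64(3.8), np.float64(-14.9)), (8, np.float64(4.3), np.float64(-14.2)), (12, np.float64(5.0), np.float64(-14.2))]
wire z near tip [(-27, np.float64(0.1)), (-20, np.float64(-6.7)), (-14, np.float64(-16.5)), (22, np.float64(-21.0)), (30, np.float64(-18.8)), (40, np.float64(-16.3))]
```

>>> play_rows(moves=[{"x": 0.002,"y": -0.01,"z": 0.0105,"wx": 0,"wy": 0,"wz": 0},{"x": 0.002,"y": -0.01,"z": 0.0105,"wx": 0,"wy": 0,"wz": 0},{"x": 0.002,"y": -0.01,"z": 0.0105,"wx": 0,"wy": 0,"wz": 0},{"x": 0.002,"y": -0.01,"z": 0.0105,"wx": 0,"wy": 0,"wz": 0},{"x": 0,"y": 0,"z": 0,"wx": 0,"wy": 0,"wz": 0},{"x": 0,"y": 0,"z": 0,"wx": 0,"wy": 0,"wz": 0},{"x": 0,"y": 0,"z": 0,"wx": 0,"wy": 0,"wz": 0},{"x": 0,"y": 0,"z": 0,"wx": 0,"wy": 0,"wz": 0},{"x": 0,"y": 0,"z": 0,"wx": 0,"wy": 0,"wz": 0},{"x": 0,"y": 0,"z": 0,"wx": 0,"wy": 0,"wz": 0}])

```text
t: 32.75
tool_pos: [0.5774, 0.2584, 0.1844]
eef_rot: [0.501, 0.739, 0.037, 0.448]
contact_force: [0.6, 1.7, -0.4]
finger_gap: 0.0093
grasp_force: 30.0
```

```bash
python3 - <<'E'
from look import *
top();favg(14)
s=ctrl.read_state();R=Ro.from_quat(s["eef_rot"]).as_matrix();caddy(s["tool_pos"]+.013*R[:,2])
E
```

```text
t 32.75 pred peak mm [  2.1  -1.2 -17.7] F [ 0.62  1.66 -0.41] tq [0.63 0.58 0.36] gap 0.0093 grip 30.0
bar (y,x,z) [(-30, np.float64(2.4), np.float64(-30.0)), (-24, np.float64(2.7), np.float64(-25.8)), (-18, np.float64(3.7), np.float64(-20.8)), (-12, np.float64(4.3), np.float64(-16.5)), (-8, np.float64(3.4), np.float64(-16.3)), (8, np.float64(3.4), np.float64(-16.4)), (12, np.float64(4.2), np.float64(-16.4))]
wire z near tip [(-27, np.float64(-3.2)), (-20, np.float64(-9.7)), (-14, np.float64(-19.7)), (22, np.float64(-22.4)), (30, np.float64(-21.8)), (40, np.float64(-19.1))]
mean F [ 0.    2.44 -0.15] sd [0.51 0.79 0.5 ] mean T [0.643 0.581 0.396] z [0.5775 0.2583 0.1844]
side 79 jam centre [0.5851 0.255  0.0932] slopes [-0.06   0.292  0.093] rect [0.591 0.258] [0.07  0.026] 6.5
top 665 jam centre [0.5885 0.2162 0.0921] slopes [-0.006 -0.004  0.092] rect [0.593 0.221] [0.073 0.097] 7.0
```

>>> play_rows(moves=[{"x": 0.009,"y": 0.001,"z": 0,"wx": 0,"wy": 0,"wz": 0},{"x": 0.009,"y": 0.001,"z": 0,"wx": 0,"wy": 0,"wz": 0},{"x": 0,"y": 0,"z": 0,"wx": 0,"wy": 0,"wz": 0},{"x": 0,"y": 0,"z": 0,"wx": 0,"wy": 0,"wz": 0},{"x": 0,"y": 0,"z": 0,"wx": 0,"wy": 0,"wz": 0},{"x": 0,"y": 0,"z": 0,"wx": 0,"wy": 0,"wz": 0},{"x": 0,"y": 0,"z": 0,"wx": 0,"wy": 0,"wz": 0},{"x": 0,"y": 0,"z": 0,"wx": 0,"wy": 0,"wz": 0},{"x": 0,"y": 0,"z": 0,"wx": 0,"wy": 0,"wz": 0},{"x": 0,"y": 0,"z": 0,"wx": 0,"wy": 0,"wz": 0}])

```text
t: 34.6
tool_pos: [0.5775, 0.2587, 0.1839]
eef_rot: [0.501, 0.739, 0.037, 0.448]
contact_force: [1.1, -1.4, -0.2]
finger_gap: 0.0092
grasp_force: 30.0
```

```bash
python3 - <<'E'
from look import *
favg(14)
s=ctrl.read_state();R=Ro.from_quat(s["eef_rot"]).as_matrix();print(s["t"],clear(s["tool_pos"],R))
E
```

```text
mean F [ 0.08 -1.73 -0.03] sd [0.58 0.4  0.46] mean T [ 0.176  0.569 -0.248] z [0.5775 0.2589 0.1839]
35.3 ('guard gap mm', np.float64(69.7), 'hook tip in tool mm', array([-64.1,  -5.9, -26.8]), 'shank in tool', array([-88.,  87.,  12.]))
```

Vertical load on the gripper is about 0, so the hook carries the caddy. I'll open the gripper part-way.

>>> play_rows(moves=[{"x": 0,"y": 0,"z": 0,"wx": 0,"wy": 0,"wz": 0},{"x": 0,"y": 0,"z": 0,"wx": 0,"wy": 0,"wz": 0},{"x": 0,"y": 0,"z": 0,"wx": 0,"wy": 0,"wz": 0},{"x": 0,"y": 0,"z": 0,"wx": 0,"wy": 0,"wz": 0},{"x": 0,"y": 0,"z": 0,"wx": 0,"wy": 0,"wz": 0},{"x": 0,"y": 0,"z": 0,"wx": 0,"wy": 0,"wz": 0},{"x": 0,"y": 0,"z": 0,"wx": 0,"wy": 0,"wz": 0},{"x": 0,"y": 0,"z": 0,"wx": 0,"wy": 0,"wz": 0},{"x": 0,"y": 0,"z": 0,"wx": 0,"wy": 0,"wz": 0},{"x": 0,"y": 0,"z": 0,"wx": 0,"wy": 0,"wz": 0}], claw=0)

```text
t: 36.3
tool_pos: [0.5774, 0.259, 0.1839]
eef_rot: [0.501, 0.739, 0.037, 0.448]
contact_force: [0.4, 0.4, 0.2]
finger_gap: 0.0441
grasp_force: 0.0
```

```bash
python3 - <<'E'
from look import *
top();favg(4)
E
```

```text
t 36.3 pred peak mm [  2.2  -0.7 -18.3] F [0.38 0.36 0.15] tq [ 0.37  0.55 -0.05] gap 0.0441 grip 0.0
bar (y,x,z) [(-30, np.float64(3.8), np.float64(-33.9)), (-24, np.float64(3.5), np.float64(-26.9)), (-18, np.float64(4.9), np.float64(-22.1)), (-12, np.float64(4.2), np.float64(-20.0)), (-8, np.float64(3.3), np.float64(-18.2)), (8, np.float64(4.5), np.float64(-17.1)), (12, np.float64(3.4), np.float64(-19.1))]
wire z near tip [(-27, np.float64(-4.5)), (-20, np.float64(-11.8)), (-14, np.float64(-21.1)), (22, np.float64(-25.7)), (30, np.float64(-24.2)), (40, np.float64(-21.6))]
mean F [ 0.01 -0.07 -0.09] sd [0.34 0.48 0.58] mean T [0.354 0.545 0.011] z [0.5774 0.259  0.1839]
```

The caddy hangs steadily and the hook moved only 1–2 mm. I'll retreat straight back along the tool axis.

>>> play_rows(moves=[{"x": 0,"y": 0,"z": -0.08,"wx": 0,"wy": 0,"wz": 0},{"x": 0,"y": 0,"z": -0.12,"wx": 0,"wy": 0,"wz": 0},{"x": 0,"y": 0,"z": -0.15,"wx": 0,"wy": 0,"wz": 0},{"x": 0,"y": 0,"z": -0.2,"wx": 0,"wy": 0,"wz": 0},{"x": 0,"y": 0,"z": -0.25,"wx": 0,"wy": 0,"wz": 0},{"x": 0,"y": 0,"z": -0.3,"wx": 0,"wy": 0,"wz": 0},{"x": 0,"y": 0,"z": -0.3,"wx": 0,"wy": 0,"wz": 0},{"x": 0,"y": 0,"z": -0.3,"wx": 0,"wy": 0,"wz": 0},{"x": 0,"y": 0,"z": -0.25,"wx": 0,"wy": 0,"wz": 0},{"x": 0,"y": 0,"z": -0.1,"wx": 0,"wy": 0,"wz": 0}])

```text
t: 37.55
tool_pos: [0.5048, 0.3008, 0.2462]
eef_rot: [0.501, 0.74, 0.038, 0.448]
contact_force: [-0.5, 0.2, -0.2]
finger_gap: 0.044
grasp_force: 0.0
```

>>> play_rows(moves=[{"x": 0,"y": 0,"z": 0,"wx": 0,"wy": 0,"wz": 0},{"x": 0,"y": 0,"z": 0,"wx": 0,"wy": 0,"wz": 0},{"x": 0,"y": 0,"z": 0,"wx": 0,"wy": 0,"wz": 0},{"x": 0,"y": 0,"z": 0,"wx": 0,"wy": 0,"wz": 0},{"x": 0,"y": 0,"z": 0,"wx": 0,"wy": 0,"wz": 0},{"x": 0,"y": 0,"z": 0,"wx": 0,"wy": 0,"wz": 0},{"x": 0,"y": 0,"z": 0,"wx": 0,"wy": 0,"wz": 0},{"x": 0,"y": 0,"z": 0,"wx": 0,"wy": 0,"wz": 0},{"x": 0,"y": 0,"z": 0,"wx": 0,"wy": 0,"wz": 0},{"x": 0,"y": 0,"z": 0,"wx": 0,"wy": 0,"wz": 0}])

```text
t: 38.55
tool_pos: [0.5058, 0.2995, 0.245]
eef_rot: [0.501, 0.739, 0.037, 0.448]
contact_force: [0.2, 0.4, -1.0]
finger_gap: 0.0441
grasp_force: 0.0
```

```bash
python3 - <<'E'
from look import *
top();top();caddy(np.array([.59,.225,.18]),("top",))
c=cap("side");t=cap("top")
cv2.imwrite("pics/end.png",np.hstack([cv2.resize(c["frame"][150:270,160:300],(400,343)),cv2.resize(t["frame"][130:250,150:290],(400,343))]))
E
```

```text
t 38.55 pred peak mm [-63.9  48.5  42.8] F [ 0.21  0.36 -1.05] tq [ 0.36  0.55 -0.02] gap 0.0441 grip 0.0
bar (y,x,z) [(-30, np.float64(3.1), np.float64(-35.0)), (-24, np.float64(3.8), np.float64(-27.9)), (-18, np.float64(3.5), np.float64(-22.6)), (-12, np.float64(4.1), np.float64(-19.8)), (-8, np.float64(3.3), np.float64(-19.2)), (8, np.float64(2.6), np.float64(-18.0)), (12, np.float64(4.4), np.float64(-18.4))]
wire z near tip [(-27, np.float64(-3.9)), (-20, np.float64(-13.2)), (-14, np.float64(-19.0)), (22, np.float64(-24.2)), (30, np.float64(-22.9)), (40, np.float64(-22.1))]
t 38.6 pred peak mm [-63.8  48.4  42.9] F [-0.79 -0.03  0.58] tq [0.36 0.54 0.06] gap 0.0438 grip 0.0
bar (y,x,z) [(-30, np.float64(3.3), np.float64(-32.2)), (-24, np.float64(4.7), np.float64(-28.3)), (-18, np.float64(3.9), np.float64(-23.4)), (-12, np.float64(3.5), np.float64(-18.1)), (-8, np.float64(4.0), np.float64(-18.7)), (8, np.float64(4.6), np.float64(-17.8)), (12, np.float64(3.2), np.float64(-20.1))]
wire z near tip [(-27, np.float64(-5.8)), (-20, np.float64(-12.1)), (-14, np.float64(-19.8)), (22, np.float64(-23.6)), (30, np.float64(-22.8)), (40, np.float64(-21.8))]
top 702 jam centre [0.5892 0.2194 0.0905] slopes [ 0.004 -0.005  0.09 ] rect [0.593 0.222] [0.073 0.099] 7.0
```

View pics/end.png

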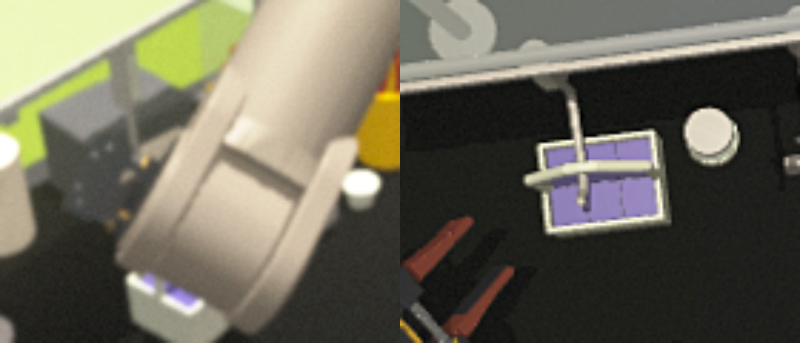

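The top view shows the caddy hanging level and still in the free hook at about (580,175). The open gripper, around (450,290), is well clear. Handing in.

```bash
python3 -c "
from workcell import order
print(order.job_done())"
```

```text
the job is handed in; nothing more can be done
None
```

The caddy hangs level and still by the peak of its handle on the free hook, the gripper is clear of it, and the job was handed in at about 39 s of the 72 s allowed; the hand-in returned no verdict.

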